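Sort and rack furniture legs for the spray booth

ROBOT

A 6-joint arm with a two-finger parallel gripper is mounted at the origin on the work surface. World frame = base frame: x ahead of the robot, y to its left, z up, the work surface at z = 0. Lengths are in mm, angles in degrees, forces in N, time in s.
With the tool pointing down it reaches from about 275 to 825 mm from the base axis. Payload 4.9 kg.
Tool frame: the origin (TCP) lies on the centre line of the jaws, within the pads' length; the fingertips stand 25 mm ahead of it and the grasp point (between the pads) lies 6 mm ahead of it; z points along the fingers, y is the line along which they close (so a half turn about z gives the same grasp; the last joint's range is limited). The gripper opens to 85 mm and grips with 20 to 120 N. Pads are 22 mm wide; open, the fingers measure 114 mm over their backs; the gripper's body (76 mm by 85 mm) begins 54 mm behind the grasp point. The pads swing forward as they close: fully open they stand 13 mm farther back than shut.
Start: joints at [69.087, 18.69, -11.035, 60.275, 0, 82.311], TCP at [125.809, 535.435, 216.881] pointing down, gripper open.
Joint ranges: [-152.03, 152.03], [-55.5, 102.48], [-74.3, 77.21], [-110.64, 120.58], [-84.22, 78.4], [-180, 180]. Speed limits (degrees/s): [147.25, 147.25, 180, 180, 180, 180].

INTERFACE

Orientations are given as a 3x3 rotation matrix whose columns are the frame's x, y, z axes.
In Python, from rig import manip gives the robot as it stands.
- The arm moves only by the tool move_arm, never from a script. Its argument "motion" is a list of rows, each a list of 3 entries, a list of its own where there are three numbers: the shift along the tool's x, y, z in mm, then the turn about the tool's z in degrees, then the finger opening in mm, from 0 to 85.4. A call has exactly 10 rows; each row shifts and turns the commanded pose from where the row before left it, along the tool's axes as they then stand; what a row does not reach is not made up. A row lasts 1/12 s, in which the tool goes at most 41.7 mm and 7.16 degrees, less where a joint would pass 70% of its speed; a pose out of reach is approached as far as the arm can. A call with a gripper value outside its range is refused whole. The fingers move at their own pace and stop on an object; "force" is the grip in N (left out, the last holds). Time passes only in rows, so rows that do not move let the fingers close, or fill a call up. It gives the time, the measured TCP pose, the force, the opening and the grip force at its end, in the units of the state.
- manip.sense(): the state, without advancing time (a new reading comes with each control period).
- manip.read_camera(name): name is "scene" or "top"; returns (picture, depth): 400x640x3 uint8, red, green, blue; 400x640 float32, mm along the optical axis (not along the pixel's ray), 0 where there is no reading.
- manip.calibration(name): a dict with "fovy" (degrees; the focal length in pixels is half the picture's height over the tangent of half this angle, whatever the lens; pixels are square), "cx", "cy" (the principal point, pixels), "distortion" ([k1, k2, p1, p2, k3] as OpenCV has them; the pictures are not rectified), "xyz" and "orientation" of the camera in the world. Camera axes: x right, y down, z forward; pixel columns grow to the right and rows downward; lengths in mm; the calibration is good to about 2 mm. A picture is of the moment at which its call begins. calibration takes no time and is no camera call.
- manip.hand_in(): hands the job in; it is judged then, once.
The state is a dict: "time_s": time; "joint_pos": joint angles; "joint_vel": joint speeds; "joint_torque": joint torques, N m; "tool_pos": TCP position; "tool_rot": TCP orientation; "contact_force": force on the tool from outside, world axes, zero at the start; "torque": the same for the moment, N m; "opening": finger opening in mm; "gripper_force": force on a finger pad.
Only numpy, scipy, OpenCV 4.12 (cv2) and the standard library are available. Lean on these libraries where they do the work, as an engineer would, in place of code of your own. Each camera call takes 0.05 s, during which the arm holds its last target. There are 200 camera calls.

TASK

Sort the furniture legs lying on the bench: lay every leg that is marked as scrap by a groove sawn round it in the grey side bin, and stand every sound leg upright in a cup of its own in the stand, foot on the cup's floor and bolt up. When all are sorted, swing the stand's drop bar down across the legs until it lies fully home in its catch, and leave the other things on the bench where they are.

Things in the scene. Friction and masses are not known exactly. Their poses are not given: they have to be found in the camera images.
- leg0: SOUND LEG: square beech leg, 30 x 30 mm section, 150 mm long, plus a 10 x 22 mm steel bolt out of its upper end; origin mid-length on its axis; x runs along the leg to the bolt end, y and z square to side faces; about 0.1 kg; lies on the bench, bolt to the left (+y); None if absent. Full section all along.
- leg1: SOUND LEG: square beech leg, 30 x 30 mm section, 150 mm long, plus a 10 x 22 mm steel bolt out of its upper end; origin mid-length on its axis; x runs along the leg to the bolt end, y and z square to side faces; about 0.1 kg; lies on the bench, bolt to the left (+y); None if absent. Full section all along.
- leg2: SOUND LEG: square beech leg, 30 x 30 mm section, 150 mm long, plus a 10 x 22 mm steel bolt out of its upper end; origin mid-length on its axis; x runs along the leg to the bolt end, y and z square to side faces; about 0.1 kg; lies on the bench, bolt to the left (+y); None if absent. Full section all along.
- reject0: REJECT: square beech leg, 30 x 30 mm section, 150 mm long, plus a 10 x 22 mm steel bolt out of its upper end; origin mid-length on its axis; x runs along the leg to the bolt end, y and z square to side faces; about 0.1 kg; lies on the bench, bolt to the left (+y); None if absent. A 24 mm wide groove is sawn all round (16 x 16 mm left), its middle 29 mm from the origin towards the foot.
- reject1: REJECT: square beech leg, 30 x 30 mm section, 150 mm long, plus a 10 x 22 mm steel bolt out of its upper end; origin mid-length on its axis; x runs along the leg to the bolt end, y and z square to side faces; about 0.1 kg; lies on the bench, bolt to the left (+y); None if absent. A 24 mm wide groove is sawn all round (16 x 16 mm left), its middle 29 mm from the origin towards the foot.
- reject2: REJECT: square beech leg, 30 x 30 mm section, 150 mm long, plus a 10 x 22 mm steel bolt out of its upper end; origin mid-length on its axis; x runs along the leg to the bolt end, y and z square to side faces; about 0.1 kg; lies on the bench, bolt to the left (+y); None if absent. A 24 mm wide groove is sawn all round (16 x 16 mm left), its middle 29 mm from the origin towards the foot.
- stand: fixed plywood stand at the left, board 330 x 120 mm, three square open cups in a row along its x, 75 mm apart; origin at bench level under the middle cup; x points away from the robot. Cups 46 x 46 mm inside, walls 6, floor 12 and rim 50 mm above the bench (a standing leg's origin is at 87). Hinge post at x +165, y -33, top 86 mm up; forked catch at x -120, y -48, top 92 mm up.
- cup0 (a point): centre of the inner floor of the cup at the -x end of the stand; axes as the stand's
- cup1 (a point): centre of the inner floor of the cup at the middle of the stand; axes as the stand's
- cup2 (a point): centre of the inner floor of the cup at the +x end of the stand; axes as the stand's
- bar (a joint): drop bar of the stand, rad: 0 = closed, level along the -y side of the cups in the forked catch (hard stop), pointing to the stand's -x; 1.57 = straight up; starts at 1.5 to 1.8. Bar 310 mm long, 12 mm thick along the stand's y, 14 mm deep. Turns in the stand's x-z plane about bar_hinge; stiff: stays where left, takes up to 0.6 N m to swing.
- bar_hinge (a point): the bar's hinge axis (along the stand's y), on the bar's middle line, 67 mm above the bench, at stand x +165, y -48 mm
- bar_end (a point): on the bar's middle line, 300 mm from the hinge, 10 mm short of its free end
- reject_bin: the side bin for rejects, at the right: fixed open grey plastic box 260 (x) x 230 (y) x 75 mm high, walls and floor 6 mm; origin at the centre of its underside
- band_roll: bystander, loose, leave alone: wooden-coloured roll of edge band lying flat, ring 110 mm across, 24 mm high; origin at the centre of its underside
- glue: bystander, loose, leave alone: glue bottle, 60 mm across, 170 mm high; origin at the centre of its underside
- rule: bystander, loose, leave alone: folding rule 160 x 26 mm, 14 mm high, between the legs and the stand; origin at the centre of its underside
- sanding_block: bystander, loose, leave alone: cork sanding block 100 x 60 mm, 35 mm high; origin at the centre of its underside
- screwdriver: bystander, loose, leave alone: screwdriver lying along x beyond the legs, about 0.2 m long, 30 mm thick; origin at the centre of its underside
Not all that is in view belongs to the job. Leave any purple or turquoise look-alike of the reject0 alone.

How it is judged:
By the outcome, as a careful person would: the job done as asked, in the order asked, and still so for the second after the job is handed in, with the robot touching nothing.
Of leg0, leg1, leg2, reject0, reject1, reject2 only 4 to 6 are there at a start; the rules pass over those that are not, and their reading is None.
At some moment in a run one of reject0, reject1, reject2 may be knocked a few centimetres aside while the robot is not near it.
Once in a run the grip may slacken for a moment while it holds something.
It also fails if it takes over 210 s, if anything falls off the work surface, if the arm or the gripper's body presses on something with over 40 N, if the wrist force passes 120 N, or if a joint passes its speed limit or range.

## Working session

There is one attempt and no reset: what is moved stays moved. The work goes in short steps, Python scripts to look and compute and a tool call to move; the robot and the scene stay as the last step left them, time stands still between calls to the robot, and variables do not carry over. Pictures are saved under pics/ and viewed, at most 14 in all, crops included, and the job is handed in when it is done.

Besides the shell and the picture viewer there is one more tool, called after "Call:" by a JSON object that holds its "op" and its "data". move_arm: Moves the arm, as the interface text tells. Its arguments: {"type":"object","properties":{"motion":{"type":"array","items":{"type":"array"}},"force":{"type":"number"}},"required":["motion"]}

```bash
ls; mkdir -p pics; python3 - <<'E'
from rig import manip
import cv2
s=manip.sense()
for k,v in s.items(): print(k,v)
for n in("scene","top"):
    c=manip.calibration(n);print(n,c)
    p,d=manip.read_camera(n)
    cv2.imwrite(f"pics/{n}0.png",cv2.cvtColor(p,cv2.COLOR_RGB2BGR))
E
```

```text
pics
time_s 0.0
joint_pos [ 6.90872680e+01  1.87321530e+01 -1.10916089e+01  6.02764661e+01
 -5.13608215e-04  8.23116185e+01]
joint_vel [-0.00119304 -0.07419181  0.07022184 -0.0079393  -0.03264933 -0.06998723]
joint_torque [-1.77135775e-03 -4.43401194e+01  2.62438023e+01  1.55097776e-02
 -3.09541529e-04 -3.21874740e-07]
tool_pos [125.58340384 534.8371763  216.10475684]
tool_rot [[-9.73481699e-01  2.28764075e-01 -6.16033426e-04]
 [ 2.28764794e-01  9.73480348e-01 -1.63727053e-03]
 [ 2.25147754e-04 -1.73477966e-03 -9.99998470e-01]]
contact_force [-0.3397221   0.1417551   0.43677737]
torque [ 0.07452915  0.10421308 -0.05212872]
gripper_force 0.0
opening 85.51511993045752
scene {'fovy': 46.83343002200313, 'cx': 321.01424534692615, 'cy': 203.33275452150178, 'distortion': array([-0.12452031,  0.        ,  0.        ,  0.        ,  0.        ]), 'xyz': array([1068.00413319, -974.48800822,  890.62953309]), 'orientation': array([[ 0.82703164,  0.33536071, -0.45116723],
       [ 0.56211951, -0.48427785,  0.67044509],
       [ 0.00635064, -0.8080892 , -0.5890259 ]])}
top {'fovy': 48.559514661074, 'cx': 324.6015118709494, 'cy': 196.0169812845578, 'distortion': array([0.01192766, 0.        , 0.        , 0.        , 0.        ]), 'xyz': array([ 282.59558991,  -70.48594924, 1175.09970915]), 'orientation': array([[ 0.02022662, -0.98763018,  0.15549119],
       [-0.9995183 , -0.01631344,  0.02640165],
       [-0.02353847, -0.1559503 , -0.9874844 ]])}
```

View pics/top0.png

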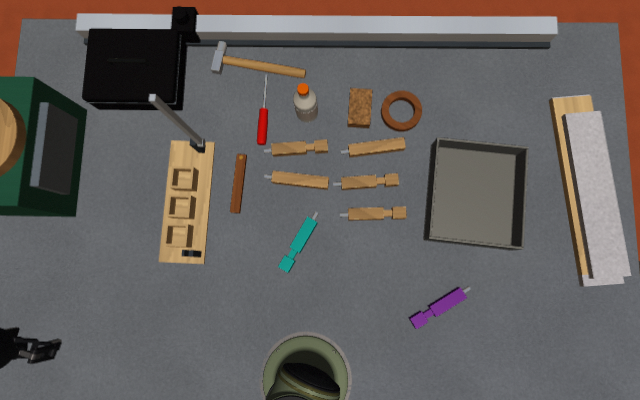

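View pics/scene0.png

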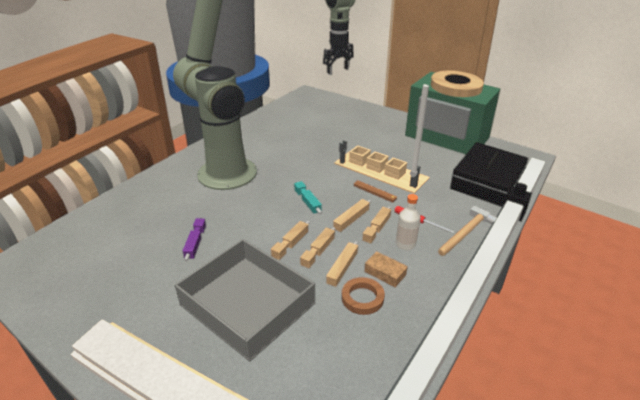

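Five legs are in view. Grooved (scrap): about px (300,148), (370,182) and (374,213). Sound: about (298,181) and (376,147). Cups are at (184,179), (181,207) and (179,236). The bar is upright with its hinge near (199,148), and the bin is at (478,194).

```bash
cat > h.py <<'E'
from rig import manip
import numpy as np, cv2
def cam(n):
    c=manip.calibration(n); f=200/np.tan(np.radians(c["fovy"]/2))
    K=np.array([[f,0,c["cx"]],[0,f,c["cy"]],[0,0,1]]); return c,K
def world(n,d):
    c,K=cam(n); v,u=np.mgrid[0:400,0:640]
    p=cv2.undistortPoints(np.stack([u,v],-1).reshape(-1,1,2).astype(float),K,np.array(c["distortion"])).reshape(400,640,2)
    P=np.dstack([p,np.ones((400,640))])*d[...,None]
    return P@np.array(c["orientation"]).T+c["xyz"]
def plane(n,uv,z):
    c,K=cam(n); p=cv2.undistortPoints(np.array(uv,float).reshape(-1,1,2),K,np.array(c["distortion"])).reshape(-1,2)
    r=np.c_[p,np.ones(len(p))]@np.array(c["orientation"]).T
    return c["xyz"]+r*((z-c["xyz"][2])/r[:,2])[:,None]
def snap(n,name=None):
    p,d=manip.read_camera(n)
    if name: cv2.imwrite(f"pics/{name}.png",cv2.cvtColor(p,cv2.COLOR_RGB2BGR))
    return p,d,world(n,d)
def legs(p,lo=(8,70,110),hi=(22,190,255),z=30,box=(240,130,420,235)):
    """tan blobs in box -> centre, axis angle, size on plane z"""
    h=cv2.cvtColor(p,cv2.COLOR_RGB2HSV); m=cv2.inRange(h,lo,hi)
    k=np.zeros_like(m); k[box[1]:box[3],box[0]:box[2]]=1; m=m*k
    m=cv2.morphologyEx(m,cv2.MORPH_CLOSE,np.ones((3,3)))
    out=[]
    for c in cv2.findContours(m,cv2.RETR_EXTERNAL,cv2.CHAIN_APPROX_NONE)[0]:
        if cv2.contourArea(c)<250: continue
        w=plane("top",c,z)[:,:2].astype(np.float32)
        b=cv2.boxPoints(cv2.minAreaRect(w)); e=[b[1]-b[0],b[2]-b[1]]; l=[np.linalg.norm(x) for x in e]
        a=e[int(np.argmax(l))]; a=a*np.sign(a[1])
        out.append((c.reshape(-1,2).mean(0).round(),b.mean(0).round(1),round(float(np.degrees(np.arctan2(-a[0],a[1]))),1),np.round([max(l),min(l)],1)))
    return out
E
python3 - <<'E'
from h import *
p,d,W=snap("top")
h=cv2.cvtColor(p,cv2.COLOR_RGB2HSV)
for u,v in[(298,181),(310,181),(376,148),(370,182),(238,180),(360,100),(400,93)]: print((u,v),h[v,u],W[v,u].round(1))
for r in legs(p): print(r)
# cups : rim at z 50
m=((abs(W[...,2]-50)<6)); k=np.zeros_like(m);k[165:255,160:205]=1
m=(m&k).astype(np.uint8)
for c in cv2.findContours(m,cv2.RETR_EXTERNAL,cv2.CHAIN_APPROX_NONE)[0]:
    if cv2.contourArea(c)<80: continue
    w=W[c[:,0,1],c[:,0,0],:2].astype(np.float32); r=cv2.minAreaRect(plane("top",c,50)[:,:2].astype(np.float32)); print("cup",c.mean((0,1)),r, w.mean(0))
# bin
m=(abs(W[...,2]-75)<8);k=np.zeros_like(m);k[125:260,415:540]=1
m=(m&k).astype(np.uint8)
ys,xs=np.nonzero(m); print("bin",cv2.minAreaRect(plane("top",np.c_[xs,ys],75)[:,:2].astype(np.float32)))
# bar
m=(W[...,2]>100);k=np.zeros_like(m);k[85:155,145:210]=1
P=W[m&k]; P=P[P[:,2]<400];print("bar",len(P)); o=np.argsort(P[:,2]); print(P[o[::max(1,len(o)//12)]].round(0))
cv2.imwrite("pics/crop.png",cv2.resize(cv2.cvtColor(p[80:260,140:420],cv2.COLOR_RGB2BGR),None,fx=2.8,fy=2.8,interpolation=cv2.INTER_CUBIC))
E
```

```text
(298, 181) [ 16 131 164] [502.5  31.3  26.3]
(310, 181) [ 16 128 171] [502.1  -0.7  30.8]
(376, 148) [ 16 130 165] [ 593.7 -173.5   31.5]
(370, 182) [ 16 129 166] [ 501.7 -158.    31.9]
(238, 180) [ 12 182 112] [504.9 193.4  14.4]
(360, 100) [ 15 149 142] [ 724.7 -129.9   35.8]
(400, 93) [ 11 180 109] [ 749.8 -238.5   25.3]
(array([377., 213.]), array([ 421.2, -176.4], dtype=float32), 2.7, array([150.3,  31. ], dtype=float32))
(array([370., 180.]), array([ 506., -157.], dtype=float32), 5.0, array([149.9,  31.2], dtype=float32))
(array([300., 179.]), array([507.1,  27.2], dtype=float32), -5.8, array([149.7,  31.1], dtype=float32))
(array([300., 147.]), array([595.3,  31. ], dtype=float32), 5.1, array([150. ,  31.4], dtype=float32))
(array([377., 146.]), array([ 600.1, -175.1], dtype=float32), 8.4, array([149.6,  31.4], dtype=float32))
cup [176.09195402 235.17241379] ((352.759521484375, 336.7236633300781), (59.87189865112305, 58.0925407409668), 88.36085510253906) [352.4889  336.54037]
cup [178.79310345 206.05747126] ((427.6156921386719, 334.51873779296875), (57.21596145629883, 61.07048797607422), 0.9440563917160034) [427.5087  335.17743]
cup [181.66666667 177.1954023 ] ((503.3249816894531, 332.48968505859375), (60.853214263916016, 61.55482864379883), 88.66595458984375) [503.31906 332.91107]
bin ((473.07977294921875, -424.6463623046875), (232.9564208984375, 262.3574523925781), 84.5477294921875)
bar 552
[[586. 285. 101.]
 [588. 277. 141.]
 [601. 278. 171.]
 [586. 286. 200.]
 [587. 283. 228.]
 [587. 282. 256.]
 [593. 277. 278.]
 [589. 277. 300.]
 [588. 285. 322.]
 [594. 276. 340.]
 [599. 277. 359.]
 [586. 280. 375.]]
```

View pics/crop.png

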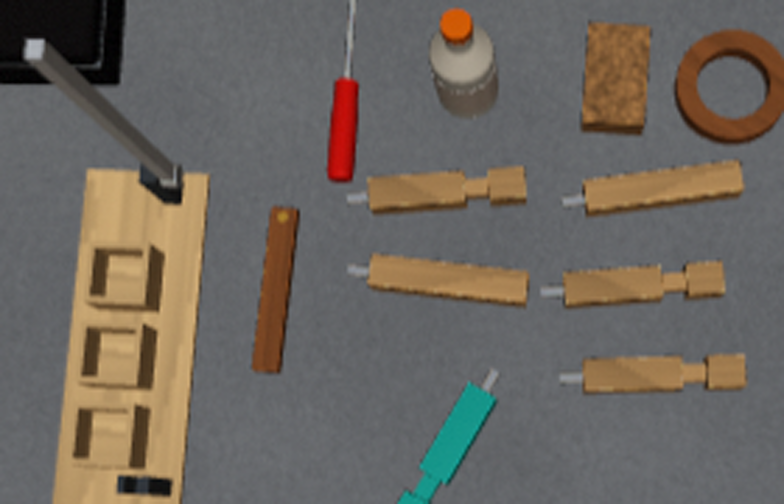

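Call:
{"op": "move_arm", "data": {"motion": [[[0,0,0],7,60],[[0,0,0],7,60],[[0,0,0],7,60],[[0,0,0],7,60],[[0,0,0],7,60],[[0,0,0],7,60],[[0,0,0],7,60],[[0,0,0],7,60],[[0,0,0],7,60],[[0,0,0],7,60]], "force": 20}}

```text
time_s: 0.98
tool_pos: [125.7, 535.2, 216.5]
tool_rot: [[-0.112, 0.994, -0.0], [0.994, 0.112, -0.001], [-0.001, -0.0, -1.0]]
contact_force: [0.5, -0.2, -0.3]
opening: 60.1
gripper_force: 0.0
```

Call:
{"op": "move_arm", "data": {"motion": [[[0,0,0],6.3,60],[[0,0,0],6.3,60],[[-24,25.3,0],0,60],[[-24,25.3,0],0,60],[[-24,25.3,0],0,60],[[-24,25.3,0],0,60],[[-24,25.3,0],0,60],[[-24,25.3,0],0,60],[[-24,25.3,0],0,60],[[-24,25.3,0],0,60]]}}

```text
time_s: 1.82
tool_pos: [308.3, 322.4, 216.8]
tool_rot: [[0.101, 0.995, -0.0], [0.995, -0.101, -0.0], [-0.0, -0.0, -1.0]]
contact_force: [0.2, 0.1, 0.1]
opening: 60.0
gripper_force: 0.0
```

Call:
{"op": "move_arm", "data": {"motion": [[[-24,25.3,0],0,60],[[-24,25.3,0],0,60],[[-24,25.3,0],0,60],[[-24,25.3,0],0,60],[[-24,25.3,0],0,60],[[-24,25.3,0],0,60],[[-24,25.3,0],0,60],[[-24,25.3,0],0,60],[[-24,25.3,0],0,60],[[0,0,0],0,60]]}}

```text
time_s: 2.65
tool_pos: [516.2, 81.5, 216.6]
tool_rot: [[0.107, 0.994, 0.003], [0.994, -0.107, -0.002], [-0.002, 0.003, -1.0]]
contact_force: [-0.4, -0.4, 0.3]
opening: 60.1
gripper_force: 0.0
```

Call:
{"op": "move_arm", "data": {"motion": [[[11,-3.5,20],0,60],[[0,0,35],0,60],[[0,0,35],0,60],[[0,0,35],0,60],[[0,0,30],0,60],[[0,0,20],0,60],[[0,0,10],0,60],[[0,0,0],0,60],[[0,0,0],0,25],[[0,0,0],0,25]]}}

```text
time_s: 3.48
tool_pos: [511.2, 97.4, 33.2]
tool_rot: [[0.101, 0.995, 0.002], [0.995, -0.101, 0.0], [0.0, 0.002, -1.0]]
contact_force: [-0.8, -0.1, 0.8]
opening: 37.1
gripper_force: 0.0
```

Call:
{"op": "move_arm", "data": {"motion": [[[0,0,0],0,25],[[0,0,0],0,25],[[0,0,0],0,25],[[0,0,0],0,25],[[0,0,0],0,25],[[0,0,0],0,25],[[0,0,0],0,25],[[0,0,0],0,25],[[0,0,0],0,25],[[0,0,0],0,25]]}}

```text
time_s: 4.32
tool_pos: [509.8, 97.2, 31.8]
tool_rot: [[0.102, 0.995, -0.0], [0.995, -0.102, 0.0], [-0.0, -0.0, -1.0]]
contact_force: [-0.4, 0.5, 0.2]
opening: 24.8
gripper_force: 0.0
```

Call:
{"op": "move_arm", "data": {"motion": [[[0,0,-10],0,25],[[0,0,-10],0,25],[[0,0,-10],0,25],[[0,0,-10],0,25],[[0,0,-10],0,25],[[0,0,-10],0,25],[[0,0,-10],0,25],[[0,0,-10],0,25],[[0,0,0],0,25],[[0,0,0],0,25]]}}

```text
time_s: 5.15
tool_pos: [510.5, 97.2, 112.6]
tool_rot: [[0.101, 0.995, 0.002], [0.995, -0.101, 0.0], [0.0, 0.001, -1.0]]
contact_force: [-0.3, -0.1, 0.0]
opening: 25.0
gripper_force: 0.0
```

```bash
python3 - <<'E'
from h import *
p,d,W=snap("scene","s1"); cv2.imwrite("pics/s1c.png",cv2.resize(cv2.cvtColor(p[100:320,220:480],cv2.COLOR_RGB2BGR),None,fx=2.5,fy=2.5))
E
```

```text
(no output)
```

View pics/s1c.png

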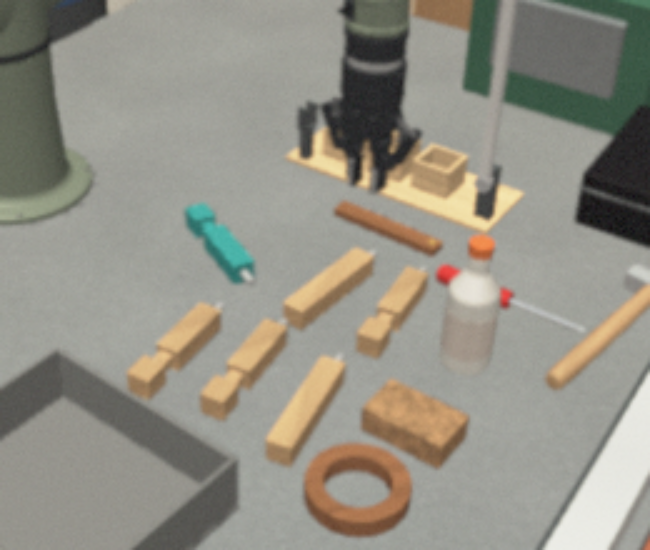

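Fingers closed on nothing: leg A is still lying at about crop px (330,285), with the gripper over the stand side. I'll re-measure the leg and check my measured gripper position.

```bash
python3 - <<'E'
from h import *
p,d,W=snap("top","t1")
for r in legs(p): print(r)
print(manip.sense()["tool_pos"])
# tip of gripper in view: points 60<z<150
m=(W[...,2]>70)&(W[...,2]<190)&(abs(W[...,0]-510)<120)&(abs(W[...,1]-97)<150)&(W[...,1]<260)
P=W[m]; 
for a in range(70,190,20):
    Q=P[(P[:,2]>=a)&(P[:,2]<a+20)]
    if len(Q): print(a,len(Q),Q.min(0).round(),Q.max(0).round())
cv2.imwrite("pics/t1c.png",cv2.resize(cv2.cvtColor(p[100:260,160:420],cv2.COLOR_RGB2BGR),None,fx=2.5,fy=2.5))
E
```

```text
(array([377., 213.]), array([ 420.6, -176.4], dtype=float32), 1.0, array([149.9,  31.3], dtype=float32))
(array([370., 181.]), array([ 505.9, -157. ], dtype=float32), 5.0, array([149.9,  31.4], dtype=float32))
(array([300., 179.]), array([506.8,  27. ], dtype=float32), -5.7, array([150.1,  31.8], dtype=float32))
(array([301., 146.]), array([595.3,  29.1], dtype=float32), 5.1, array([147.1,  31.6], dtype=float32))
(array([377., 146.]), array([ 599.8, -175. ], dtype=float32), 8.4, array([149.9,  32. ], dtype=float32))
[509.54506554  97.16188735 111.52545897]
110 1 [489.  93. 127.] [489.  93. 127.]
130 9 [483.  88. 132.] [493.  97. 148.]
150 5 [481.  86. 151.] [493.  94. 170.]
170 42 [462.  88. 171.] [487. 103. 190.]
```

View pics/t1c.png

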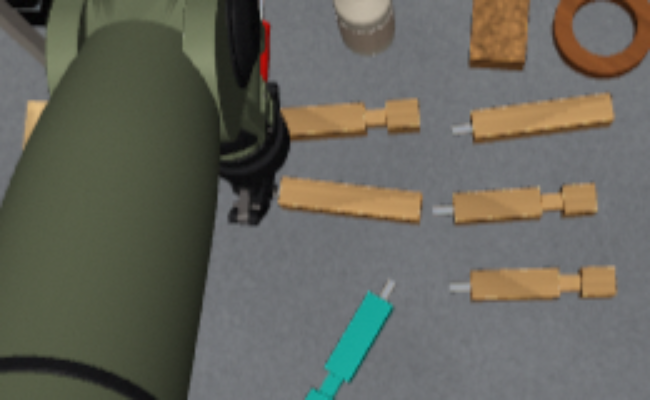

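```bash
python3 - <<'E'
from h import *
p,d,W=snap("scene")
for z in(80,90,100,110,125): print(z,plane("scene",[[360.8,173.2],[371.2,174.8]],z).round(0).tolist())
for v in range(160,182,2): print(v,[W[v,u].round(0).tolist() for u in (361,366,371)])
print("legA bolt end", plane("scene",[[367,203]],15).round(0), d[173,361])
E
```

```text
80 [[460.0, 161.0, 80.0], [493.0, 172.0, 80.0]]
90 [[468.0, 147.0, 90.0], [500.0, 158.0, 90.0]]
100 [[475.0, 133.0, 100.0], [507.0, 144.0, 100.0]]
110 [[483.0, 119.0, 110.0], [514.0, 130.0, 110.0]]
125 [[494.0, 98.0, 125.0], [525.0, 109.0, 125.0]]
160 [[493.0, 95.0, 174.0], [400.0, 306.0, 39.0], [533.0, 84.0, 193.0]]
162 [[494.0, 94.0, 168.0], [400.0, 307.0, 31.0], [533.0, 85.0, 185.0]]
164 [[497.0, 90.0, 163.0], [399.0, 311.0, 19.0], [531.0, 89.0, 176.0]]
166 [[497.0, 91.0, 156.0], [403.0, 304.0, 16.0], [535.0, 82.0, 174.0]]
168 [[498.0, 89.0, 150.0], [402.0, 307.0, 6.0], [533.0, 88.0, 163.0]]
170 [[499.0, 89.0, 143.0], [407.0, 299.0, 3.0], [535.0, 85.0, 158.0]]
172 [[496.0, 95.0, 132.0], [418.0, 279.0, 9.0], [534.0, 88.0, 149.0]]
174 [[405.0, 266.0, 3.0], [422.0, 272.0, 5.0], [534.0, 89.0, 142.0]]
176 [[411.0, 256.0, 2.0], [428.0, 262.0, 4.0], [536.0, 86.0, 136.0]]
178 [[416.0, 248.0, -1.0], [430.0, 260.0, -2.0], [447.0, 265.0, 1.0]]
180 [[423.0, 235.0, 0.0], [437.0, 248.0, -2.0], [451.0, 259.0, -2.0]]
legA bolt end [[518. 108.  15.]] 1418.6368
```

Call:
{"op": "move_arm", "data": {"motion": [[[-4,4.5,10],0,55],[[0,0,10],0,55],[[0,0,10],0,55],[[0,0,10],0,55],[[0,0,10],0,55],[[0,0,10],0,55],[[0,0,10],0,55],[[0,0,5],0,55],[[0,0,0],0,55],[[0,0,0],0,55]]}}

```text
time_s: 6.13
tool_pos: [513.8, 92.8, 36.6]
tool_rot: [[0.101, 0.995, -0.001], [0.995, -0.101, 0.0], [-0.0, -0.001, -1.0]]
contact_force: [0.6, 0.2, -0.4]
opening: 54.9
gripper_force: 0.0
```

```bash
python3 - <<'E'
from h import *
p,d,W=snap("scene","s2"); cv2.imwrite("pics/s2c.png",cv2.resize(cv2.cvtColor(p[120:230,320:440],cv2.COLOR_RGB2BGR),None,fx=5,fy=5,interpolation=cv2.INTER_CUBIC))
print(manip.sense()["tool_pos"],manip.sense()["opening"])
E
```

```text
[514.23703135  92.80614775  37.04290978] 55.083219231392086
```

View pics/s2c.png

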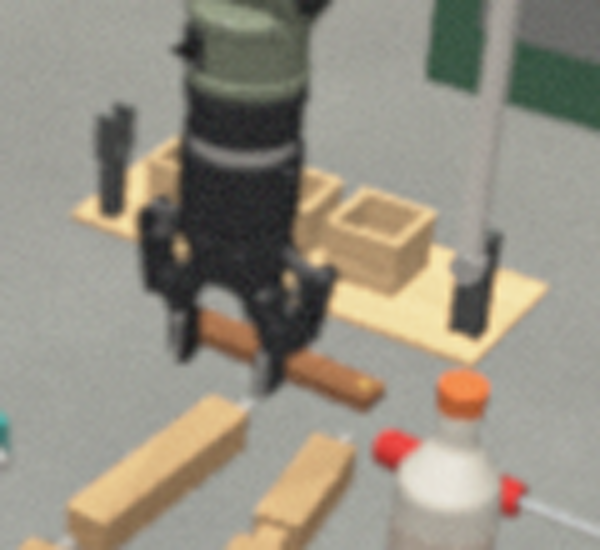

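The tips are at px (356,192) and (372,199), and the leg's bolt end is at (367,201). I'll triangulate the tip height.

```bash
python3 - <<'E'
from h import *
for z in(0,10,20,30,40,50,60): print(z,plane("scene",[[356,192],[372.4,199]],z)[:,:2].round(0).tolist())
print("leg end top left/right corners z30",plane("scene",[[362,199],[369.5,203]],30).round(0).tolist())
p,d,W=snap("top"); P=W[(abs(W[...,0]-514)<60)&(abs(W[...,1]-93)<22)&(W[...,2]>5)&(W[...,2]<200)]
for a in range(0,200,15):
    Q=P[(P[:,2]>=a)&(P[:,2]<a+15)]
    if len(Q): print(a,len(Q),Q.min(0).round(),Q.max(0).round())
E
```

```text
0 [[447.0, 161.0], [513.0, 157.0]]
10 [[454.0, 148.0], [519.0, 144.0]]
20 [[461.0, 135.0], [525.0, 131.0]]
30 [[468.0, 123.0], [531.0, 119.0]]
40 [[475.0, 110.0], [538.0, 106.0]]
50 [[482.0, 97.0], [544.0, 93.0]]
60 [[489.0, 84.0], [550.0, 81.0]]
leg end top left/right corners z30 [[504.0, 100.0, 30.0], [534.0, 94.0, 30.0]]
0 13 [459.  72.   5.] [536.  92.  14.]
15 47 [496.  71.  17.] [526.  93.  30.]
30 40 [498.  71.  30.] [525.  91.  35.]
60 8 [472.  85.  65.] [485.  92.  75.]
75 1 [473.  91.  82.] [473.  91.  82.]
90 11 [457.  83.  92.] [482.  94. 104.]
105 33 [458.  75. 105.] [572. 100. 119.]
120 30 [456.  75. 121.] [568.  91. 134.]
135 31 [455.  75. 136.] [572. 110. 150.]
150 72 [454.  75. 150.] [573. 111. 165.]
165 8 [475.  86. 166.] [479. 104. 174.]
180 24 [476.  72. 180.] [482. 108. 195.]
195 6 [476.  71. 196.] [483. 109. 199.]
```

Call:
{"op": "move_arm", "data": {"motion": [[[0,0,10],0,55],[[0,0,10],0,55],[[0,0,9],0,55],[[0,0,6],0,55],[[0,0,3],0,55],[[0,0,0],0,25],[[0,0,0],0,25],[[0,0,0],0,25],[[0,0,0],0,25],[[0,0,0],0,25]]}}

```text
time_s: 7.07
tool_pos: [514.2, 92.8, -0.9]
tool_rot: [[0.101, 0.995, 0.001], [0.995, -0.101, 0.0], [0.0, 0.001, -1.0]]
contact_force: [0.2, 0.1, -1.7]
opening: 29.4
gripper_force: 21.4
```

Call:
{"op": "move_arm", "data": {"motion": [[[0,0,0],0,25],[[0,0,0],0,25],[[0,0,0],0,25],[[0,0,0],0,25],[[0,0,-5],0,25],[[0,0,-5],0,25],[[0,0,-5],0,25],[[0,0,-5],0,25],[[0,0,0],0,25],[[0,0,0],0,25]]}}

```text
time_s: 7.9
tool_pos: [514.5, 92.8, 19.5]
tool_rot: [[0.102, 0.995, 0.001], [0.995, -0.102, 0.0], [0.0, 0.001, -1.0]]
contact_force: [-0.2, -0.3, -1.3]
opening: 29.5
gripper_force: 21.4
```

Call:
{"op": "move_arm", "data": {"motion": [[[0,0,-8],0,25],[[0,0,-8],0,25],[[0,0,-8],0,25],[[0,0,-8],0,25],[[0,0,-8],0,25],[[0,0,0],0,25],[[0,0,0],0,25],[[0,0,0],0,25],[[0,0,0],0,25],[[0,0,0],0,25]]}}

```text
time_s: 8.73
tool_pos: [513.5, 92.7, 58.4]
tool_rot: [[0.101, 0.995, -0.001], [0.995, -0.101, -0.0], [-0.0, -0.001, -1.0]]
contact_force: [-0.0, 1.2, -1.1]
opening: 29.6
gripper_force: 21.4
```

```bash
python3 - <<'E'
from h import *
p,d,W=snap("scene","s3"); cv2.imwrite("pics/s3c.png",cv2.resize(cv2.cvtColor(p[120:250,300:440],cv2.COLOR_RGB2BGR),None,fx=4,fy=4,interpolation=cv2.INTER_CUBIC))
E
```

```text
(no output)
```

View pics/s3c.png

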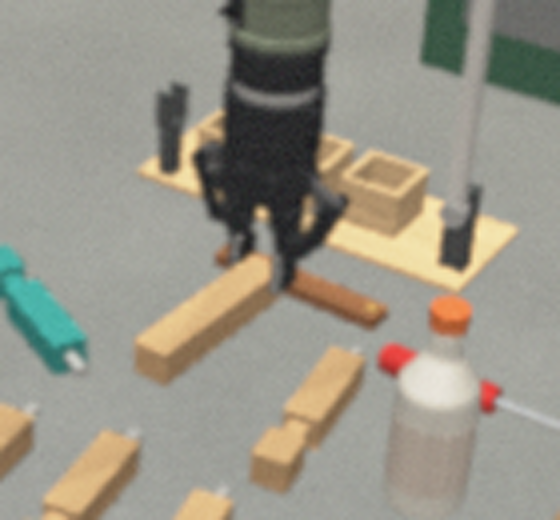

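The leg is pivoting: the bolt points up at crop (263,240) and the foot stays low. I'll keep lifting.

Call:
{"op": "move_arm", "data": {"motion": [[[0,0,-12],0,25],[[0,0,-12],0,25],[[0,0,-12],0,25],[[0,0,-12],0,25],[[0,0,-12],0,25],[[0,0,-12],0,25],[[0,0,-12],0,25],[[0,0,-12],0,25],[[0,0,-12],0,25],[[0,0,0],0,25]]}}

```text
time_s: 9.62
tool_pos: [515.4, 92.8, 168.8]
tool_rot: [[0.101, 0.995, 0.003], [0.995, -0.101, 0.0], [0.0, 0.003, -1.0]]
contact_force: [0.1, 0.1, -1.6]
opening: 29.2
gripper_force: 21.4
```

Call:
{"op": "move_arm", "data": {"motion": [[[0,0,-12],0,25],[[0,0,0],0,25],[[0,0,0],0,25],[[0,0,0],0,25],[[0,0,0],0,25],[[0,0,0],0,25],[[0,0,0],0,25],[[0,0,0],0,25],[[0,0,0],0,25],[[0,0,0],0,25]]}}

```text
time_s: 10.45
tool_pos: [514.0, 92.7, 178.8]
tool_rot: [[0.101, 0.995, -0.0], [0.995, -0.101, -0.0], [-0.0, -0.0, -1.0]]
contact_force: [-0.5, -0.0, -1.8]
opening: 29.7
gripper_force: 21.4
```

```bash
python3 - <<'E'
from h import *
p,d,W=snap("scene","s4"); cv2.imwrite("pics/s4c.png",cv2.resize(cv2.cvtColor(p[80:250,280:440],cv2.COLOR_RGB2BGR),None,fx=3.5,fy=3.5,interpolation=cv2.INTER_CUBIC))
m=(abs(W[...,0]-513)<70)&(abs(W[...,1]-40)<90)&(W[...,2]>30)
h=cv2.cvtColor(p,cv2.COLOR_RGB2HSV); m&=cv2.inRange(h,(8,70,90),(22,190,255))>0
P=W[m]; c=P.mean(0); print(len(P),c.round(),np.linalg.svd(P-c)[2][0].round(3),P.min(0).round(),P.max(0).round())
E
```

```text
584 [515.  18. 209.] [-0.126 -0.685 -0.718] [488. -50.  30.] [582. 130. 562.]
```

View pics/s4c.png

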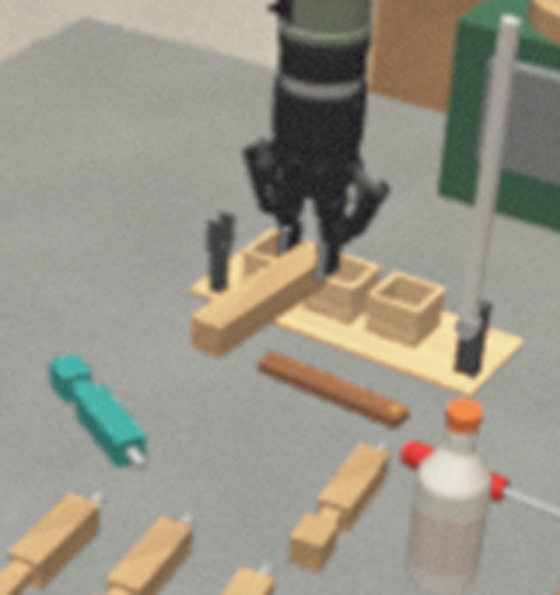

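```bash
cat >> h.py <<'E'
def held(cx,cy,n="scene",r=190,zlo=35,zhi=230):
    p,d,W=snap(n); h=cv2.cvtColor(p,cv2.COLOR_RGB2HSV); m=cv2.inRange(h,(8,60,80),(24,200,255))
    m=cv2.erode(m,np.ones((3,3)))>0
    m&=(np.hypot(W[...,0]-cx,W[...,1]-cy)<r)&(W[...,2]>zlo)&(W[...,2]<zhi)
    k,l,s,_=cv2.connectedComponentsWithStats(m.astype(np.uint8)); i=1+np.argmax(s[1:,4])
    P=W[l==i]; c=np.median(P,0); P=P[np.linalg.norm(P-c,axis=1)<110]; c=P.mean(0); a=np.linalg.svd(P-c)[2][0]; a*=np.sign(a[2])
    t=(P-c)@a; print(n,len(P),"c",c.round(),"axis",a.round(3),"tilt",np.degrees(np.arcsin(a[2])).round(1),"ext",np.percentile(t,[1,99]).round(),"min",np.percentile(P,1,0).round(),"max",np.percentile(P,99,0).round())
    return P,c,a
E
python3 - <<'E'
from h import *
held(515,40); held(515,40,"top")
E
```

```text
scene 504 c [513.  14. 203.] axis [0.096 0.995 0.008] tilt 0.4 ext [-65.  80.] min [491. -51. 183.] max [529.  94. 213.]
top 770 c [504.  18. 210.] axis [0.102 0.995 0.003] tilt 0.1 ext [-63.  63.] min [486. -44. 202.] max [523.  81. 214.]
```

Call:
{"op": "move_arm", "data": {"motion": [[[0,0,25],0,25],[[0,0,35],0,25],[[0,0,35],0,25],[[0,0,35],0,25],[[0,0,25],0,25],[[0,0,15],0,25],[[0,0,5],0,25],[[0,0,0],0,28],[[0,0,0],0,28],[[0,0,0],0,28]]}}

```text
time_s: 11.43
tool_pos: [515.4, 92.8, 5.3]
tool_rot: [[0.101, 0.995, 0.003], [0.995, -0.101, 0.0], [0.0, 0.003, -1.0]]
contact_force: [0.3, 0.4, -0.5]
opening: 29.6
gripper_force: 21.4
```

Call:
{"op": "move_arm", "data": {"motion": [[[0,0,0],0,28.5],[[0,0,0],0,28.5],[[0,0,0],0,28.8],[[0,0,0],0,28.8],[[0,0,0],0,29],[[0,0,0],0,29],[[0,0,0],0,29],[[0,0,0],0,29],[[0,0,0],0,29],[[0,0,0],0,29]]}}

```text
time_s: 12.27
tool_pos: [514.0, 92.8, 3.8]
tool_rot: [[0.101, 0.995, -0.0], [0.995, -0.101, -0.0], [-0.0, -0.0, -1.0]]
contact_force: [1.0, -0.0, -1.3]
opening: 29.5
gripper_force: 21.4
```

Call:
{"op": "move_arm", "data": {"motion": [[[0,0,0],0,29.2],[[0,0,0],0,29.2],[[0,0,0],0,29.2],[[0,0,0],0,29.2],[[0,0,0],0,29.2],[[0,0,0],0,29.4],[[0,0,0],0,29.4],[[0,0,0],0,29.4],[[0,0,0],0,29.4],[[0,0,0],0,29.4]]}}

```text
time_s: 13.1
tool_pos: [514.0, 92.8, 3.9]
tool_rot: [[0.101, 0.995, -0.0], [0.995, -0.101, -0.0], [-0.0, -0.0, -1.0]]
contact_force: [0.1, 0.0, -0.7]
opening: 29.5
gripper_force: 21.3
```

Call:
{"op": "move_arm", "data": {"motion": [[[0,0,0],0,29.6],[[0,0,0],0,29.6],[[0,0,0],0,29.6],[[0,0,0],0,29.6],[[0,0,0],0,29.6],[[0,0,0],0,29.6],[[0,0,0],0,29.6],[[0,0,0],0,29.6],[[0,0,0],0,29.6],[[0,0,0],0,29.6]]}}

```text
time_s: 13.93
tool_pos: [514.0, 92.8, 3.9]
tool_rot: [[0.101, 0.995, -0.0], [0.995, -0.101, -0.0], [-0.0, -0.0, -1.0]]
contact_force: [0.9, 2.1, -1.1]
opening: 29.7
gripper_force: 14.2
```

Call:
{"op": "move_arm", "data": {"motion": [[[0,0,0],0,29.8],[[0,0,0],0,29.8],[[0,0,0],0,29.8],[[0,0,0],0,29.8],[[0,0,0],0,29.8],[[0,0,0],0,29.8],[[0,0,0],0,29.8],[[0,0,0],0,29.8],[[0,0,0],0,29.8],[[0,0,0],0,29.8]]}}

```text
time_s: 14.77
tool_pos: [514.0, 92.7, 3.9]
tool_rot: [[0.102, 0.995, -0.0], [0.995, -0.102, -0.0], [-0.0, -0.0, -1.0]]
contact_force: [-0.2, 0.5, -0.2]
opening: 29.8
gripper_force: 7.1
```

Call:
{"op": "move_arm", "data": {"motion": [[[0,0,0],0,30],[[0,0,0],0,30],[[0,0,0],0,30],[[0,0,0],0,30],[[0,0,0],0,30],[[0,0,0],0,30],[[0,0,0],0,30],[[0,0,0],0,30],[[0,0,0],0,30],[[0,0,0],0,30]]}}

```text
time_s: 15.6
tool_pos: [514.1, 92.7, 3.9]
tool_rot: [[0.102, 0.995, 0.0], [0.995, -0.102, -0.0], [0.0, 0.0, -1.0]]
contact_force: [-0.4, 0.0, 0.1]
opening: 29.8
gripper_force: 0.1
```

Call:
{"op": "move_arm", "data": {"motion": [[[0,0,5],0,31],[[0,0,0],0,31],[[0,0,0],0,29],[[0,0,0],0,29],[[0,0,0],0,29.75],[[0,0,0],0,29.75],[[0,0,-5],0,29.75],[[0,0,-10],0,29.75],[[0,0,-10],0,29.75],[[0,0,-10],0,29.75]]}}

```text
time_s: 16.43
tool_pos: [514.3, 92.8, 35.3]
tool_rot: [[0.101, 0.995, 0.001], [0.995, -0.101, 0.0], [0.0, 0.001, -1.0]]
contact_force: [-0.6, 0.3, -0.9]
opening: 29.8
gripper_force: 9.1
```

Call:
{"op": "move_arm", "data": {"motion": [[[0,0,-5],0,29.75],[[0,0,-5],0,29.75],[[0,0,-5],0,29.75],[[0,0,-5],0,29.75],[[0,0,-5],0,29.75],[[0,0,-5],0,29.75],[[0,0,-5],0,29.75],[[0,0,-5],0,29.75],[[0,0,0],0,29.75],[[0,0,0],0,29.75]]}}

```text
time_s: 17.27
tool_pos: [514.3, 92.8, 74.2]
tool_rot: [[0.101, 0.995, 0.001], [0.995, -0.101, 0.0], [0.0, 0.001, -1.0]]
contact_force: [0.1, 0.4, -1.0]
opening: 29.7
gripper_force: 9.1
```

```bash
python3 - <<'E'
from h import *
held(515,40,zlo=20); held(515,40,"top",zlo=20)
E
```

```text
scene 415 c [513.  12. 100.] axis [0.084 0.996 0.031] tilt 1.8 ext [-62.  81.] min [493. -49.  83.] max [529.  94. 108.]
top 583 c [504.  17. 105.] axis [0.092 0.996 0.006] tilt 0.4 ext [-61.  63.] min [486. -44. 101.] max [522.  79. 110.]
```

Call:
{"op": "move_arm", "data": {"motion": [[[0,0,0],0,29.82],[[0,0,0],0,29.82],[[0,0,0],0,29.86],[[0,0,0],0,29.86],[[0,0,0],0,29.86],[[0,0,0],0,29.86],[[0,0,0],0,29.86],[[0,0,0],0,29.86],[[0,0,0],0,29.86],[[0,0,0],0,29.86]]}}

```text
time_s: 18.2
tool_pos: [514.0, 92.8, 73.9]
tool_rot: [[0.101, 0.995, -0.0], [0.995, -0.101, 0.0], [0.0, -0.0, -1.0]]
contact_force: [-0.3, 0.1, -0.1]
opening: 29.9
gripper_force: 4.9
```

```bash
python3 - <<'E'
from h import *
held(515,40,zlo=20)
E
```

```text
scene 435 c [514.  33.  63.] axis [0.06  0.821 0.567] tilt 34.6 ext [-68.  72.] min [495. -25.  24.] max [528.  92. 106.]
```

Call:
{"op": "move_arm", "data": {"motion": [[[0,0,0],0,29.89],[[0,0,0],0,29.89],[[0,0,0],0,29.89],[[0,0,0],0,29.9],[[0,0,0],0,29.9],[[0,0,0],0,29.9],[[0,0,0],0,29.9],[[0,0,0],0,29.9],[[0,0,0],0,29.9],[[0,0,0],0,29.9]]}}

```text
time_s: 19.08
tool_pos: [514.0, 92.8, 73.9]
tool_rot: [[0.101, 0.995, 0.0], [0.995, -0.101, 0.0], [0.0, 0.0, -1.0]]
contact_force: [0.5, 0.2, 0.0]
opening: 29.6
gripper_force: 3.5
```

```bash
python3 - <<'E'
from h import *
held(515,40,zlo=20)
E
```

```text
scene 437 c [514.  32.  62.] axis [0.059 0.821 0.568] tilt 34.6 ext [-68.  72.] min [495. -25.  23.] max [529.  91. 105.]
```

Call:
{"op": "move_arm", "data": {"motion": [[[0,0,-8],0,29.88],[[0,0,-8],0,29.88],[[0,0,-8],0,29.88],[[0,0,-8],0,29.88],[[0,0,-8],0,29.88],[[0,0,-8],0,29.88],[[0,0,-8],0,29.88],[[0,0,-8],0,29.88],[[0,0,-8],0,29.88],[[0,0,-8],0,29.88]]}}

```text
time_s: 19.97
tool_pos: [513.9, 92.8, 154.7]
tool_rot: [[0.101, 0.995, -0.0], [0.995, -0.101, -0.0], [-0.0, -0.0, -1.0]]
contact_force: [-0.7, 0.3, -0.7]
opening: 30.0
gripper_force: 3.3
```

Call:
{"op": "move_arm", "data": {"motion": [[[0,0,-10],0,29.89],[[0,0,-10],0,29.89],[[0,0,-10],0,29.89],[[0,0,0],0,29.91],[[0,0,0],0,29.91],[[0,0,0],0,29.91],[[0,0,0],0,29],[[0,0,0],0,29],[[0,0,0],0,29],[[0,0,0],0,29]]}}

```text
time_s: 20.8
tool_pos: [513.8, 92.8, 183.5]
tool_rot: [[0.101, 0.995, -0.001], [0.995, -0.101, -0.0], [-0.0, -0.001, -1.0]]
contact_force: [0.6, -0.4, -1.2]
opening: 29.6
gripper_force: 20.1
```

```bash
python3 - <<'E'
from h import *
held(515,60,zlo=20)
E
```

```text
scene 531 c [517.  63. 148.] axis [0.004 0.401 0.916] tilt 66.3 ext [-70.  71.] min [499.  30.  85.] max [531.  96. 215.]
```

Call:
{"op": "move_arm", "data": {"motion": [[[0,0,-15],-4.2,25],[[0,0,-15],0,25],[[25.7,-8.7,0],0,25],[[25.7,-8.7,0],0,25],[[25.7,-8.7,0],0,25],[[25.7,-8.7,0],0,25],[[25.7,-8.7,0],0,25],[[25.7,-8.7,0],0,25],[[25.7,-8.7,0],0,25],[[25.7,-8.7,0],0,25]]}}

```text
time_s: 21.68
tool_pos: [449.7, 301.5, 213.8]
tool_rot: [[0.028, 1.0, 0.0], [1.0, -0.028, -0.0], [-0.0, 0.0, -1.0]]
contact_force: [0.5, -0.1, -0.7]
opening: 29.4
gripper_force: 20.2
```

Call:
{"op": "move_arm", "data": {"motion": [[[22.9,13.1,0],0,25],[[22.9,13.1,0],0,25],[[22.9,13.1,0],0,25],[[22.9,13.1,0],0,25],[[0,0,0],0,25],[[0,0,0],0,25],[[0,0,0],0,25],[[0,0,0],0,25],[[0,0,0],0,25],[[0,0,0],0,25]]}}

```text
time_s: 22.52
tool_pos: [505.0, 389.7, 214.3]
tool_rot: [[0.029, 1.0, 0.0], [1.0, -0.029, 0.0], [0.0, 0.0, -1.0]]
contact_force: [-0.7, 0.3, -0.7]
opening: 29.6
gripper_force: 20.4
```

```bash
python3 - <<'E'
from h import *
held(500,360,zlo=65,zhi=260,r=90)
held(500,360,"top",zlo=65,zhi=260,r=90)
E
```

```text
scene 356 c [510. 358. 179.] axis [-0.021  0.408  0.913] tilt 65.9 ext [-69.  71.] min [495. 325. 116.] max [523. 388. 245.]
top 679 c [503. 362. 185.] axis [0.035 0.413 0.91 ] tilt 65.5 ext [-77.  70.] min [491. 329. 114.] max [518. 403. 248.]
```

Call:
{"op": "move_arm", "data": {"motion": [[[-13,0,0],0,25],[[0,0,12],0,25],[[0,0,12],0,25],[[0,0,12],0,25],[[0,0,12],0,25],[[0,0,8],0,25],[[0,0,8],0,25],[[0,0,6],0,25],[[0,0,0],0,25],[[0,0,0],0,25]]}}

```text
time_s: 23.45
tool_pos: [504.8, 377.3, 143.8]
tool_rot: [[0.028, 1.0, -0.0], [1.0, -0.028, -0.0], [-0.0, -0.0, -1.0]]
contact_force: [-0.7, -0.0, -0.4]
opening: 29.6
gripper_force: 20.4
```

```bash
python3 - <<'E'
from h import *
held(500,350,zlo=55,zhi=260,r=90)
p,d,W=snap("scene","s5"); cv2.imwrite("pics/s5c.png",cv2.resize(cv2.cvtColor(p[60:200,310:470],cv2.COLOR_RGB2BGR),None,fx=4,fy=4,interpolation=cv2.INTER_CUBIC))
E
```

```text
scene 314 c [509. 347. 113.] axis [-0.016  0.422  0.907] tilt 65.0 ext [-64.  67.] min [493. 316.  56.] max [522. 378. 174.]
```

View pics/s5c.png

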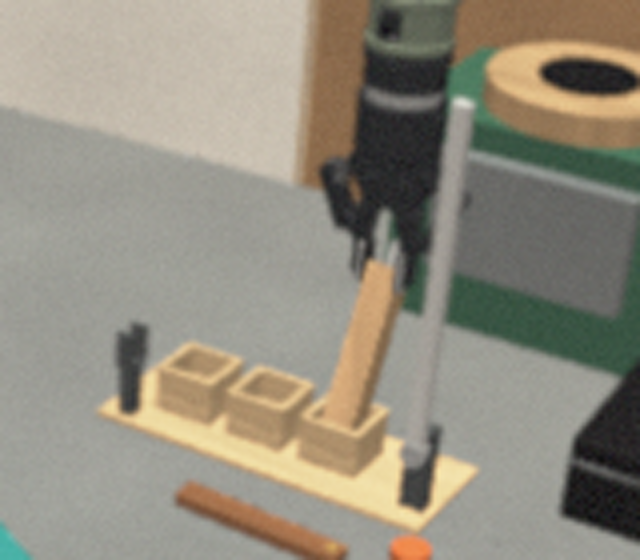

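Call:
{"op": "move_arm", "data": {"motion": [[[0,0,0],0,29.9],[[0,0,0],0,29.9],[[-6,0,0],0,29.9],[[-6,0,0],0,29.9],[[-6,0,0],0,29.9],[[-6,0,0],0,29.9],[[-6,0,0],0,29.9],[[-6,0,0],0,29.9],[[-6,0,0],0,29.9],[[-6,0,0],0,29.9]]}}

```text
time_s: 24.38
tool_pos: [503.5, 328.6, 143.9]
tool_rot: [[0.029, 1.0, 0.0], [1.0, -0.029, 0.0], [0.0, 0.0, -1.0]]
contact_force: [0.2, -0.1, -1.7]
opening: 29.8
gripper_force: 3.2
```

```bash
python3 - <<'E'
from h import *
held(500,335,zlo=55,zhi=260,r=90)
E
```

```text
scene 276 c [509. 320. 113.] axis [-0.043  0.07   0.997] tilt 85.3 ext [-57.  64.] min [494. 309.  56.] max [522. 336. 176.]
```

Call:
{"op": "move_arm", "data": {"motion": [[[3,0,4],0,29.88],[[0,0,4],0,29.88],[[0,0,4],0,29.88],[[0,0,4],0,29.88],[[0,0,3],0,29.88],[[0,0,0],0,31],[[0,0,0],0,36],[[0,0,0],0,45],[[0,0,0],0,45],[[0,0,0],0,45]]}}

```text
time_s: 25.27
tool_pos: [503.5, 332.4, 124.8]
tool_rot: [[0.028, 1.0, -0.0], [1.0, -0.028, -0.0], [-0.0, -0.0, -1.0]]
contact_force: [-1.0, 0.1, -0.5]
opening: 45.0
gripper_force: 0.0
```

```bash
python3 - <<'E'
from h import *
held(500,335,zlo=55,zhi=260,r=90)
p,d,W=snap("top")
for r in legs(p): print(r)
E
```

```text
scene 252 c [510. 323. 110.] axis [-0.022  0.049  0.999] tilt 86.9 ext [-54.  56.] min [494. 313.  56.] max [522. 342. 165.]
(array([377., 213.]), array([ 420.6, -176.5], dtype=float32), 1.0, array([150. ,  31.3], dtype=float32))
(array([370., 181.]), array([ 505.9, -157. ], dtype=float32), 5.0, array([149.9,  31.4], dtype=float32))
(array([300., 147.]), array([595.3,  30.8], dtype=float32), 5.2, array([150.4,  31.5], dtype=float32))
(array([377., 146.]), array([ 600., -175.], dtype=float32), 8.4, array([149.9,  31.5], dtype=float32))
```

Call:
{"op": "move_arm", "data": {"motion": [[[0,0,-10],0,45],[[0,0,-25],0,45],[[0,0,-30],0,45],[[0,0,-35],0,45],[[-27,-10,0],0,50],[[-27,-10,0],0,50],[[-27,-10,0],0,50],[[-27,-10,0],0,50],[[-27,-10,0],0,50],[[-30.6,14.9,0],0,55]]}}

```text
time_s: 26.2
tool_pos: [459.7, 167.4, 225.7]
tool_rot: [[0.026, 1.0, -0.002], [1.0, -0.026, 0.0], [0.0, -0.002, -1.0]]
contact_force: [0.5, 0.5, -0.3]
opening: 55.3
gripper_force: 0.0
```

Call:
{"op": "move_arm", "data": {"motion": [[[-30.6,14.9,0],0,55],[[-30.6,14.9,0],0,55],[[-30.6,14.9,0],0,55],[[-30.6,14.9,0],0,55],[[-30.6,14.9,0],0,55],[[-30.6,14.9,0],0,55],[[-30.6,14.9,0],0,55],[[-30.6,14.9,0],0,55],[[-30.6,14.9,0],0,55],[[0,0,10],-5,55]]}}

```text
time_s: 27.03
tool_pos: [593.6, -117.6, 217.2]
tool_rot: [[-0.055, 0.998, 0.006], [0.998, 0.055, -0.004], [-0.004, 0.006, -1.0]]
contact_force: [-0.4, 0.1, 1.4]
opening: 55.1
gripper_force: 0.0
```

Call:
{"op": "move_arm", "data": {"motion": [[[0,0,20],-5,55],[[0,0,30],0,55],[[0,0,30],0,55],[[0,0,30],0,55],[[0,0,20],0,55],[[0,0,20],0,55],[[0,0,10],0,55],[[0,0,0],0,55],[[0,0,0],0,55],[[0,0,0],0,55]]}}

```text
time_s: 27.87
tool_pos: [591.3, -111.7, 56.5]
tool_rot: [[-0.146, 0.989, 0.002], [0.989, 0.146, -0.001], [-0.001, 0.002, -1.0]]
contact_force: [0.9, 0.3, -0.4]
opening: 54.9
gripper_force: 0.0
```

```bash
python3 - <<'E'
from h import *
held(500,335,zlo=55,zhi=260,r=60); held(500,335,"top",zlo=55,zhi=260,r=60)
E
```

```text
scene 260 c [510. 320. 112.] axis [0.009 0.038 0.999] tilt 87.8 ext [-56.  53.] min [492. 311.  56.] max [521. 337. 165.]
top 25 c [515. 324. 162.] axis [-0.141 -0.984  0.11 ] tilt 6.3 ext [-11.   8.] min [510. 317. 159.] max [520. 335. 166.]
```

Call:
{"op": "move_arm", "data": {"motion": [[[0,0,20],0,55],[[0,0,20],0,55],[[0,0,13],0,55],[[0,0,5],0,55],[[0,0,0],0,40],[[0,0,0],0,29],[[0,0,0],0,29],[[0,0,0],0,29],[[0,0,0],0,29],[[0,0,0],0,29]]}}

```text
time_s: 28.8
tool_pos: [590.9, -111.5, -2.0]
tool_rot: [[-0.146, 0.989, 0.002], [0.989, 0.146, -0.001], [-0.001, 0.002, -1.0]]
contact_force: [0.4, 1.2, 5.0]
opening: 29.4
gripper_force: 20.8
```

Call:
{"op": "move_arm", "data": {"motion": [[[0,0,-5],0,29],[[0,0,-15],0,29],[[0,0,-20],0,29],[[0,0,-20],0,29],[[0,0,-15],0,29],[[0,0,0],0,29.7],[[0,0,0],0,29.83],[[0,0,0],0,29.86],[[0,0,0],0,29.86],[[0,0,0],0,29.86]]}}

```text
time_s: 29.63
tool_pos: [589.1, -111.0, 70.6]
tool_rot: [[-0.146, 0.989, -0.002], [0.989, 0.146, 0.001], [0.001, -0.002, -1.0]]
contact_force: [1.1, -0.5, -1.3]
opening: 29.9
gripper_force: 5.1
```

```bash
python3 - <<'E'
from h import *
held(600,-160,zlo=20)
E
```

```text
scene 657 c [ 715. -139.   33.] axis [-0.997  0.073  0.001] tilt 0.1 ext [-45.  50.] min [ 665. -163.   21.] max [ 761. -105.   39.]
```

```bash
python3 - <<'E'
from h import *
held(598,-160,zlo=20,r=95)
E
```

```text
scene 542 c [ 604. -183.   80.] axis [-0.154  0.942  0.298] tilt 17.3 ext [-67.  77.] min [ 581. -246.   49.] max [ 623. -111.  103.]
```

Call:
{"op": "move_arm", "data": {"motion": [[[0,0,0],0,29.88],[[0,0,0],0,29.88],[[0,0,0],0,29.88],[[0,0,-5],0,29.88],[[0,0,-8],0,29.88],[[0,0,-8],0,29.88],[[0,0,-8],0,29.88],[[0,0,-8],0,29.88],[[0,0,-8],0,29.88],[[0,0,-8],0,29.88]]}}

```text
time_s: 30.57
tool_pos: [590.2, -111.3, 126.1]
tool_rot: [[-0.146, 0.989, 0.001], [0.989, 0.146, -0.0], [-0.0, 0.001, -1.0]]
contact_force: [-0.2, -0.1, -1.4]
opening: 29.6
gripper_force: 4.2
```

Call:
{"op": "move_arm", "data": {"motion": [[[0,0,-8],0,29.88],[[0,0,-10],0,29.88],[[0,0,-10],0,29.89],[[0,0,-10],0,29.89],[[0,0,-10],0,29.89],[[0,0,-10],0,29.9],[[0,0,0],0,29.9],[[0,0,0],0,29],[[0,0,0],0,29],[[0,0,0],0,29]]}}

```text
time_s: 31.4
tool_pos: [589.5, -111.1, 182.1]
tool_rot: [[-0.146, 0.989, -0.001], [0.989, 0.146, 0.0], [0.001, -0.001, -1.0]]
contact_force: [0.4, -0.1, -1.4]
opening: 29.3
gripper_force: 20.2
```

```bash
python3 - <<'E'
from h import *
held(598,-140,zlo=20,r=95)
E
```

```text
scene 632 c [ 601. -163.  164.] axis [-0.121  0.72   0.683] tilt 43.1 ext [-68.  73.] min [ 581. -214.  116.] max [ 618. -112.  214.]
```

Call:
{"op": "move_arm", "data": {"motion": [[[0,0,0],0,29.88],[[0,0,0],0,29.9],[[0,0,0],0,29.91],[[0,0,0],0,29.91],[[0,0,0],0,29.92],[[0,0,0],0,29.92],[[0,0,0],0,29.92],[[0,0,0],0,29],[[0,0,0],0,29],[[0,0,0],0,29]]}}

```text
time_s: 32.28
tool_pos: [590.0, -111.3, 182.9]
tool_rot: [[-0.146, 0.989, 0.0], [0.989, 0.146, -0.0], [-0.0, 0.0, -1.0]]
contact_force: [0.6, 0.3, -2.0]
opening: 29.5
gripper_force: 20.1
```

```bash
python3 - <<'E'
from h import *
held(598,-130,zlo=20,r=95)
E
```

```text
scene 581 c [ 598. -139.  150.] axis [-0.078  0.371  0.925] tilt 67.7 ext [-70.  72.] min [ 580. -168.   85.] max [ 613. -110.  216.]
```

Call:
{"op": "move_arm", "data": {"motion": [[[0,0,-17],5,25],[[0,0,-16],5,25],[[28.4,-21.9,0],0,25],[[28.4,-21.9,0],0,25],[[28.4,-21.9,0],0,25],[[28.4,-21.9,0],0,25],[[28.4,-21.9,0],0,25],[[28.4,-21.9,0],0,25],[[28.4,-21.9,0],0,25],[[28.4,-21.9,0],0,25]]}}

```text
time_s: 33.17
tool_pos: [420.2, 121.9, 216.1]
tool_rot: [[0.029, 1.0, 0.001], [1.0, -0.029, 0.0], [0.0, 0.001, -1.0]]
contact_force: [-0.1, 0.1, -0.7]
opening: 29.4
gripper_force: 20.4
```

Call:
{"op": "move_arm", "data": {"motion": [[[28.4,-21.9,0],0,25],[[28.8,2.8,0],0,25],[[28.8,2.8,0],0,25],[[28.8,2.8,0],0,25],[[28.8,2.8,0],0,25],[[28.8,2.8,0],0,25],[[28.8,2.8,0],0,25],[[28.8,2.8,0],0,25],[[28.8,2.8,0],0,25],[[0,0,0],0,25]]}}

```text
time_s: 34.0
tool_pos: [429.7, 384.1, 215.7]
tool_rot: [[0.024, 1.0, 0.001], [1.0, -0.024, 0.003], [0.003, 0.001, -1.0]]
contact_force: [-0.3, -0.6, -1.5]
opening: 29.4
gripper_force: 20.5
```

Call:
{"op": "move_arm", "data": {"motion": [[[0,0,0],0,25],[[0,0,0],0,25],[[0,0,0],0,25],[[0,0,0],0,25],[[0,0,0],0,25],[[0,0,0],0,25],[[0,0,0],0,25],[[0,0,0],0,25],[[0,0,0],0,25],[[0,0,0],0,25]]}}

```text
time_s: 34.83
tool_pos: [429.2, 379.4, 215.9]
tool_rot: [[0.028, 1.0, 0.0], [1.0, -0.028, -0.0], [-0.0, 0.0, -1.0]]
contact_force: [-0.9, -0.1, -1.0]
opening: 29.5
gripper_force: 20.5
```

```bash
python3 - <<'E'
from h import *
for n in("scene","top"): held(425,350,n,zlo=65,zhi=260,r=75)
E
```

```text
scene 338 c [434. 351. 180.] axis [-0.02   0.369  0.929] tilt 68.3 ext [-68.  72.] min [418. 323. 116.] max [447. 380. 247.]
top 649 c [428. 353. 188.] axis [0.03  0.389 0.921] tilt 67.1 ext [-80.  69.] min [413. 323. 114.] max [442. 393. 251.]
```

Call:
{"op": "move_arm", "data": {"motion": [[[-5,0,5],0,25],[[0,0,12],0,25],[[0,0,12],0,25],[[0,0,12],0,25],[[0,0,10],0,25],[[0,0,8],0,25],[[0,0,8],0,25],[[0,0,5],0,25],[[0,0,0],0,29.9],[[0,0,0],0,29.9]]}}

```text
time_s: 35.77
tool_pos: [429.0, 374.5, 143.8]
tool_rot: [[0.028, 1.0, -0.0], [1.0, -0.028, -0.0], [-0.0, -0.0, -1.0]]
contact_force: [0.3, 0.2, -0.8]
opening: 29.9
gripper_force: 3.4
```

```bash
python3 - <<'E'
from h import *
held(427,345,zlo=57,zhi=260,r=60)
E
```

```text
scene 284 c [434. 348. 114.] axis [-0.027  0.383  0.923] tilt 67.4 ext [-60.  65.] min [418. 322.  59.] max [447. 374. 174.]
```

Foot is inside the cup with no side load. Now I'll push it upright.

Call:
{"op": "move_arm", "data": {"motion": [[[-5,0,0],0,29.9],[[-6,0,0],0,29.9],[[-6,0,0],0,29.9],[[-6,0,0],0,29.9],[[-6,0,0],0,29.9],[[-6,0,0],0,29.9],[[-6,0,0],0,29.9],[[-3,0,0],0,29.9],[[0,0,0],0,29.9],[[0,0,0],0,29.9]]}}

```text
time_s: 36.65
tool_pos: [427.8, 330.3, 143.9]
tool_rot: [[0.029, 1.0, 0.0], [1.0, -0.029, -0.0], [-0.0, 0.0, -1.0]]
contact_force: [-0.0, -0.2, -2.1]
opening: 29.9
gripper_force: 3.3
```

```bash
python3 - <<'E'
from h import *
held(427,335,zlo=57,zhi=260,r=60)
E
```

```text
scene 261 c [434. 323. 114.] axis [-0.051  0.078  0.996] tilt 84.6 ext [-56.  63.] min [417. 312.  58.] max [446. 341. 177.]
```

Call:
{"op": "move_arm", "data": {"motion": [[[2,0,4],0,29.88],[[0,0,4],0,29.88],[[0,0,4],0,29.88],[[0,0,4],0,29.88],[[0,0,3],0,29.88],[[0,0,0],0,31],[[0,0,0],0,34],[[0,0,0],0,38],[[0,0,0],0,38],[[0,0,0],0,38]]}}

```text
time_s: 37.53
tool_pos: [427.8, 332.5, 124.8]
tool_rot: [[0.028, 1.0, -0.0], [1.0, -0.028, -0.0], [-0.0, -0.0, -1.0]]
contact_force: [0.3, -0.1, 0.3]
opening: 38.1
gripper_force: 0.0
```

Call:
{"op": "move_arm", "data": {"motion": [[[0,0,-10],0,38],[[0,0,-25],0,38],[[0,0,-30],0,38],[[0,0,-35],0,38],[[0,0,0],0,50],[[-27,-10,0],0,50],[[-27,-10,0],0,50],[[-27,-10,0],0,50],[[-27,-10,0],0,50],[[0,0,0],0,50]]}}

```text
time_s: 38.37
tool_pos: [382.3, 222.3, 225.3]
tool_rot: [[0.031, 1.0, -0.002], [1.0, -0.031, -0.002], [-0.002, -0.001, -1.0]]
contact_force: [-0.1, 0.5, 0.0]
opening: 50.1
gripper_force: 0.0
```

```bash
python3 - <<'E'
from h import *
held(427,335,zlo=57,zhi=260,r=50);held(503,335,zlo=57,zhi=260,r=50)
p,d,W=snap("top")
for r in legs(p): print(r)
print(manip.sense()["tool_pos"])
E
```

```text
scene 252 c [435. 323. 112.] axis [0.003 0.056 0.998] tilt 86.8 ext [-55.  53.] min [418. 313.  57.] max [446. 343. 164.]
scene 257 c [510. 318. 112.] axis [0.008 0.009 1.   ] tilt 89.3 ext [-54.  53.] min [494. 309.  58.] max [522. 336. 165.]
(array([377., 213.]), array([ 420.6, -176.4], dtype=float32), 1.0, array([149.9,  31.3], dtype=float32))
(array([370., 181.]), array([ 505.9, -156.7], dtype=float32), 5.0, array([150.5,  31.4], dtype=float32))
(array([300., 147.]), array([595.2,  30.9], dtype=float32), 5.1, array([150. ,  31.6], dtype=float32))
[385.50962479 225.87081526 225.75029077]
```

```bash
python3 - <<'E'
from h import *
p,d,W=snap("top")
m=np.zeros((400,640),bool); m[75:125,285:325]=1; m&=W[...,2]>40
print("glue",W[m].min(0).round(),W[m].max(0).round())
h=cv2.cvtColor(p,cv2.COLOR_RGB2HSV)
m=np.zeros((400,640),bool); m[95:150,250:275]=1; m&=(h[...,1]>200)
print("screw",W[m].min(0).round(),W[m].max(0).round())
E
```

```text
glue [283. -70.  40.] [ 726.   44. 1175.]
screw [283. -70.   6.] [ 702.  146. 1175.]
```

Call:
{"op": "move_arm", "data": {"motion": [[[-23,26.8,0],0,50],[[-23,26.8,0],0,50],[[-23,26.8,0],0,50],[[-23,26.8,0],0,50],[[-23,26.8,0],0,50],[[-23,26.8,0],0,50],[[-23,26.8,0],0,50],[[-23,26.8,0],0,50],[[0,0,0],-6.7,50],[[0,0,0],0,50]], "force": 40}}

```text
time_s: 39.4
tool_pos: [595.7, 34.9, 223.8]
tool_rot: [[-0.089, 0.996, -0.0], [0.996, 0.089, 0.0], [0.0, -0.0, -1.0]]
contact_force: [0.2, 0.0, -0.4]
opening: 50.0
gripper_force: 0.0
```

Call:
{"op": "move_arm", "data": {"motion": [[[0,0,35],0,50],[[0,0,35],0,50],[[0,0,35],0,50],[[0,0,35],0,50],[[0,0,35],0,50],[[0,0,25],0,50],[[0,0,15],0,50],[[0,0,10],0,50],[[0,0,0],0,50],[[0,0,0],0,25]]}}

```text
time_s: 40.23
tool_pos: [594.0, 36.5, 0.1]
tool_rot: [[-0.089, 0.996, -0.0], [0.996, 0.089, 0.0], [0.0, -0.0, -1.0]]
contact_force: [-0.2, -0.6, -0.0]
opening: 39.5
gripper_force: 0.0
```

Call:
{"op": "move_arm", "data": {"motion": [[[0,0,0],0,25],[[0,0,0],0,25],[[0,0,0],0,25],[[0,0,0],0,25],[[0,0,0],0,25],[[0,0,-10],0,25],[[0,0,-20],0,25],[[0,0,-30],0,25],[[0,0,-35],0,25],[[0,0,-35],0,25]]}}

```text
time_s: 41.07
tool_pos: [592.8, 35.6, 131.2]
tool_rot: [[-0.088, 0.996, -0.002], [0.996, 0.088, -0.0], [0.0, -0.002, -1.0]]
contact_force: [0.6, 0.0, -2.2]
opening: 29.0
gripper_force: 40.9
```

Call:
{"op": "move_arm", "data": {"motion": [[[0,0,0],5.3,25],[[0,0,0],5.3,25],[[-33,0,0],0,25],[[-33,0,0],0,25],[[-33,0,0],0,25],[[-33,0,0],0,25],[[-33,0,0],0,25],[[-33,0,0],0,25],[[-33,0,0],0,25],[[-33,0,0],0,25]]}}

```text
time_s: 41.9
tool_pos: [567.8, -228.7, 130.4]
tool_rot: [[0.097, 0.995, -0.0], [0.995, -0.097, -0.0], [-0.0, -0.0, -1.0]]
contact_force: [0.5, 0.3, -1.4]
opening: 29.0
gripper_force: 40.9
```

Call:
{"op": "move_arm", "data": {"motion": [[[-33,0,0],0,25],[[-33,0,0],0,25],[[-33,0,0],0,25],[[-33,0,0],0,25],[[-33,0,0],0,25],[[-33,-2,0],0,25],[[0,0,0],0,25],[[0,0,0],0,25],[[0,0,0],0,25],[[0,0,0],0,25]]}}

```text
time_s: 42.73
tool_pos: [547.4, -422.7, 129.9]
tool_rot: [[0.095, 0.995, -0.001], [0.995, -0.095, 0.001], [0.001, -0.001, -1.0]]
contact_force: [-0.2, 0.1, -1.7]
opening: 28.5
gripper_force: 40.9
```

```bash
python3 - <<'E'
from h import *
print(manip.sense()["opening"])
P,c,a=held(545,-428,"top",zlo=90,zhi=230,r=120)
E
```

```text
28.47741495155775
top 134 c [ 553. -368.  158.] axis [ 0.607 -0.792  0.068] tilt 3.9 ext [-18.  21.] min [ 539. -388.  141.] max [ 565. -355.  164.]
```

Call:
{"op": "move_arm", "data": {"motion": [[[-9,0,10],0,25],[[0,0,30],0,25],[[0,0,30],0,25],[[0,0,25],0,25],[[0,0,15],0,25],[[0,0,10],0,25],[[0,0,0],0,25],[[0,0,0],0,29.5],[[0,0,0],0,42],[[0,0,0],0,42]]}}

```text
time_s: 43.62
tool_pos: [544.2, -432.8, 10.0]
tool_rot: [[0.097, 0.995, -0.005], [0.995, -0.097, -0.0], [-0.0, -0.005, -1.0]]
contact_force: [-6.2, 0.3, 1.3]
opening: 41.9
gripper_force: 0.0
```

Call:
{"op": "move_arm", "data": {"motion": [[[0,0,0],0,42],[[0,0,-10],0,42],[[0,0,-30],0,42],[[0,0,-35],0,42],[[0,0,-35],0,42],[[0,0,-35],0,50],[[0,0,0],0,50],[[0,0,0],0,50],[[0,0,0],0,50],[[0,0,0],0,50]]}}

```text
time_s: 44.45
tool_pos: [546.3, -432.4, 154.2]
tool_rot: [[0.096, 0.995, -0.001], [0.995, -0.096, 0.001], [0.001, -0.001, -1.0]]
contact_force: [-0.2, 1.4, -0.9]
opening: 49.6
gripper_force: 0.0
```

```bash
python3 - <<'E'
from h import *
p,d,W=snap("top")
for r in legs(p): print(r)
for r in legs(p,z=36,box=(420,130,530,255)): print(r)
print(manip.sense()["tool_pos"])
E
```

```text
[ 546.01494227 -432.2935386   153.63831875]
```

Call:
{"op": "move_arm", "data": {"motion": [[[16.5,-25.4,0],0,50],[[16.5,-25.4,0],0,50],[[16.5,-25.4,0],0,50],[[16.5,-25.4,0],0,50],[[16.5,-25.4,0],0,50],[[16.5,-25.4,0],0,50],[[16.5,-25.4,0],0,50],[[0,0,0],-5,50],[[0,0,0],-5.5,50],[[0,0,0],0,50]]}}

```text
time_s: 45.33
tool_pos: [379.9, -300.0, 154.2]
tool_rot: [[-0.088, 0.996, -0.001], [0.996, 0.088, 0.001], [0.001, -0.001, -1.0]]
contact_force: [0.4, -0.6, 0.8]
opening: 49.9
gripper_force: 0.0
```

```bash
python3 - <<'E'
from h import *
p,d,W=snap("top","t6")
for r in legs(p): print(r)
for r in legs(p,z=36,box=(420,130,530,255)): print("bin",r)
print(manip.sense()["tool_pos"])
E
```

```text
(array([377., 213.]), array([ 420.6, -176.4], dtype=float32), 1.0, array([149.9,  31.3], dtype=float32))
(array([370., 181.]), array([ 505.9, -157. ], dtype=float32), 5.0, array([149.9,  31.4], dtype=float32))
bin (array([463., 164.]), array([ 549.6, -405.3], dtype=float32), -5.1, array([84.5, 32. ], dtype=float32))
[ 380.27676138 -300.40271511  154.24812556]
```

Call:
{"op": "move_arm", "data": {"motion": [[[22.8,23,0],0,50],[[22.8,23,0],0,50],[[22.8,23,0],0,50],[[22.8,23,0],0,50],[[22.8,23,0],0,50],[[22.8,23,0],0,50],[[0,0,0],0,50],[[0,0,35],0,50],[[0,0,35],0,50],[[0,0,35],0,50]]}}

```text
time_s: 46.22
tool_pos: [506.9, -152.8, 48.7]
tool_rot: [[-0.085, 0.996, 0.001], [0.996, 0.085, -0.001], [-0.001, 0.001, -1.0]]
contact_force: [0.3, -0.3, -0.6]
opening: 50.1
gripper_force: 0.0
```

Call:
{"op": "move_arm", "data": {"motion": [[[0,0,25],0,50],[[0,0,15],0,50],[[0,0,10],0,50],[[0,0,0],0,50],[[0,0,0],0,25],[[0,0,0],0,25],[[0,0,0],0,25],[[0,0,0],0,25],[[0,0,0],0,25],[[0,0,0],0,25]]}}

```text
time_s: 47.05
tool_pos: [507.0, -153.0, 0.8]
tool_rot: [[-0.087, 0.996, 0.001], [0.996, 0.087, -0.001], [-0.001, 0.001, -1.0]]
contact_force: [0.2, 0.2, 5.0]
opening: 29.3
gripper_force: 41.7
```

Call:
{"op": "move_arm", "data": {"motion": [[[0,0,-10],0,25],[[0,0,-20],0,25],[[0,0,-30],0,25],[[0,0,-35],0,25],[[0,0,-35],0,25],[[0,0,0],5.3,25],[[0,0,0],5.2,25],[[0,0,0],0,25],[[0,0,0],0,25],[[0,0,0],0,25]]}}

```text
time_s: 47.88
tool_pos: [505.9, -152.4, 129.7]
tool_rot: [[0.094, 0.996, -0.001], [0.996, -0.094, 0.0], [0.0, -0.001, -1.0]]
contact_force: [-0.4, 0.3, -0.2]
opening: 28.9
gripper_force: 41.0
```

Call:
{"op": "move_arm", "data": {"motion": [[[-30.5,-0.7,0],0,25],[[-30.5,-0.7,0],0,25],[[-30.5,-0.7,0],0,25],[[-30.5,-0.7,0],0,25],[[-30.5,-0.7,0],0,25],[[-30.5,-0.7,0],0,25],[[-30.5,-0.7,0],0,25],[[-30.5,-0.7,0],0,25],[[-30.5,-0.7,0],0,25],[[0,0,0],0,25]]}}

```text
time_s: 48.72
tool_pos: [472.4, -431.0, 129.2]
tool_rot: [[0.1, 0.995, -0.0], [0.995, -0.1, -0.003], [-0.003, 0.0, -1.0]]
contact_force: [0.5, -0.8, -0.8]
opening: 28.8
gripper_force: 41.0
```

Call:
{"op": "move_arm", "data": {"motion": [[[0,0,10],0,25],[[0,0,30],0,25],[[0,0,30],0,25],[[0,0,25],0,25],[[0,0,15],0,25],[[0,0,10],0,25],[[0,0,0],0,25],[[0,0,0],0,29.5],[[0,0,0],0,42],[[0,0,0],0,42]]}}

```text
time_s: 49.55
tool_pos: [474.3, -425.4, 10.6]
tool_rot: [[0.096, 0.995, 0.001], [0.995, -0.096, -0.001], [-0.001, 0.001, -1.0]]
contact_force: [-1.0, 0.6, -0.4]
opening: 42.3
gripper_force: 0.0
```

Call:
{"op": "move_arm", "data": {"motion": [[[0,0,0],0,42],[[0,0,-10],0,42],[[0,0,-30],0,42],[[0,0,-35],0,42],[[0,0,-35],0,42],[[0,0,-35],0,50],[[10,-20,0],0,50],[[20,-25,0],0,50],[[20,-20,0],0,50],[[0,0,0],0,50]]}}

```text
time_s: 50.38
tool_pos: [409.8, -364.3, 155.3]
tool_rot: [[0.096, 0.995, -0.003], [0.995, -0.096, 0.004], [0.004, -0.004, -1.0]]
contact_force: [0.1, 0.4, 0.0]
opening: 50.0
gripper_force: 0.0
```

```bash
python3 - <<'E'
from h import *
p,d,W=snap("top","t7")
for r in legs(p): print(r)
for r in legs(p,z=36,box=(420,130,530,255)): print("bin",r)
print(manip.sense()["tool_pos"])
E
```

```text
(array([369., 205.]), array([ 442. , -154.5], dtype=float32), 3.2, array([149.4,  31.3], dtype=float32))
bin (array([477., 166.]), array([ 546.5, -437.5], dtype=float32), -5.6, array([149.2,  32.2], dtype=float32))
[ 411.97773044 -366.98864223  155.91852206]
```

Call:
{"op": "move_arm", "data": {"motion": [[[0,0,0],-4.4,50],[[0,0,0],-4.3,50],[[31.1,5.7,0],0,50],[[31.1,5.7,0],0,50],[[31.1,5.7,0],0,50],[[31.1,5.7,0],0,50],[[31.1,5.7,0],0,50],[[31.1,5.7,0],0,50],[[31.1,5.7,0],0,50],[[0,0,0],0,50]]}}

```text
time_s: 51.27
tool_pos: [442.4, -145.6, 155.7]
tool_rot: [[-0.061, 0.998, 0.001], [0.998, 0.061, 0.002], [0.002, 0.001, -1.0]]
contact_force: [0.5, -0.7, 0.5]
opening: 49.9
gripper_force: 0.0
```

Call:
{"op": "move_arm", "data": {"motion": [[[0,0,30],0,50],[[0,0,30],0,50],[[0,0,30],0,50],[[0,0,25],0,50],[[0,0,5],0,50],[[0,0,0],0,50],[[0,0,0],0,50],[[0,0,0],0,50],[[0,0,0],0,50],[[0,0,0],0,50]]}}

```text
time_s: 52.1
tool_pos: [442.7, -150.3, 36.2]
tool_rot: [[-0.055, 0.998, 0.002], [0.998, 0.055, -0.001], [-0.001, 0.002, -1.0]]
contact_force: [-0.7, 0.5, -0.8]
opening: 49.7
gripper_force: 0.0
```

```bash
python3 - <<'E'
from h import *
p,d,W=snap("scene","s8"); cv2.imwrite("pics/s8c.png",cv2.resize(cv2.cvtColor(p[150:330,170:400],cv2.COLOR_RGB2BGR),None,fx=3,fy=3,interpolation=cv2.INTER_CUBIC))
E
```

```text
(no output)
```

View pics/s8c.png

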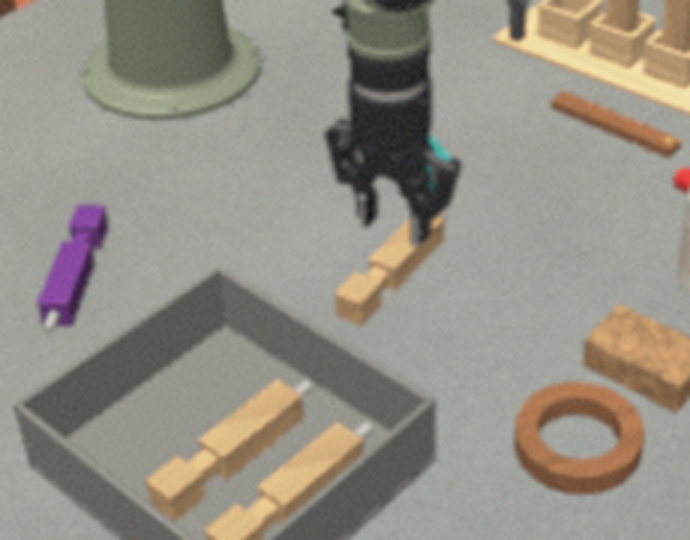

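Call:
{"op": "move_arm", "data": {"motion": [[[0,0,15],0,50],[[0,0,15],0,50],[[0,0,6],0,50],[[0,0,0],0,25],[[0,0,0],0,25],[[0,0,0],0,25],[[0,0,0],0,25],[[0,0,0],0,25],[[0,0,0],0,25],[[0,0,0],0,25]]}}

```text
time_s: 52.98
tool_pos: [441.7, -149.7, -0.9]
tool_rot: [[-0.055, 0.998, 0.0], [0.998, 0.055, -0.0], [-0.0, 0.0, -1.0]]
contact_force: [0.6, -0.4, 0.2]
opening: 28.9
gripper_force: 39.8
```

Call:
{"op": "move_arm", "data": {"motion": [[[0,0,-10],0,25],[[0,0,-20],0,25],[[0,0,-30],0,25],[[0,0,-35],0,25],[[0,0,-35],0,25],[[0,0,0],4.4,25],[[0,0,0],4.3,25],[[-30,-1.5,0],0,25],[[-30,-1.5,0],0,25],[[-30,-1.5,0],0,25]]}}

```text
time_s: 53.82
tool_pos: [428.3, -239.4, 129.2]
tool_rot: [[0.095, 0.996, 0.0], [0.996, -0.095, -0.0], [-0.0, 0.0, -1.0]]
contact_force: [0.6, -0.1, -1.6]
opening: 28.7
gripper_force: 39.8
```

Call:
{"op": "move_arm", "data": {"motion": [[[-30,-1.5,0],0,25],[[-30,-1.5,0],0,25],[[-30,-1.5,0],0,25],[[-30,-1.5,0],0,25],[[-30,-1.5,0],0,25],[[-30,-1.5,0],0,25],[[0,0,0],0,25],[[0,0,0],0,25],[[0,0,0],0,25],[[0,0,0],0,25]]}}

```text
time_s: 54.65
tool_pos: [402.0, -415.7, 128.6]
tool_rot: [[0.095, 0.995, -0.001], [0.995, -0.095, 0.001], [0.001, -0.001, -1.0]]
contact_force: [0.6, 1.1, -1.7]
opening: 29.1
gripper_force: 39.8
```

Call:
{"op": "move_arm", "data": {"motion": [[[-2,4,10],0,25],[[0,0,30],0,25],[[0,0,30],0,25],[[0,0,25],0,25],[[0,0,15],0,25],[[0,0,8],0,25],[[0,0,0],0,25],[[0,0,0],0,29.5],[[0,0,0],0,40],[[0,0,0],0,40]]}}

```text
time_s: 55.48
tool_pos: [407.0, -420.6, 12.5]
tool_rot: [[0.096, 0.995, 0.002], [0.995, -0.096, -0.003], [-0.002, 0.002, -1.0]]
contact_force: [-0.4, -0.3, 0.4]
opening: 40.0
gripper_force: 0.0
```

Call:
{"op": "move_arm", "data": {"motion": [[[0,0,0],0,40],[[0,0,-10],0,40],[[0,0,-30],0,40],[[0,0,-35],0,40],[[0,0,-35],0,40],[[0,0,-35],0,40],[[25,0,-20],0,20],[[30,0,-20],0,0],[[30,0,-20],0,0],[[0,0,0],0,0]]}}

```text
time_s: 56.32
tool_pos: [415.5, -331.9, 221.3]
tool_rot: [[0.093, 0.996, 0.005], [0.996, -0.093, -0.003], [-0.002, 0.005, -1.0]]
contact_force: [-0.5, -0.8, -0.1]
opening: 0.5
gripper_force: 0.0
```

```bash
python3 - <<'E'
from h import *
p,d,W=snap("scene","s9")
# bar points: grey column above stand
m=(W[...,2]>95)&(W[...,2]<420)&(abs(W[...,0]-590)<80)&(abs(W[...,1]-282)<30)
P=W[m]; c=P.mean(0); a=np.linalg.svd(P-c)[2][0]; print("bar",len(P),c.round(),a.round(3),P.min(0).round(),P.max(0).round())
for z0 in range(100,400,40):
    Q=P[abs(P[:,2]-z0)<12]; print(z0,len(Q),np.median(Q,0).round() if len(Q) else "")
# hinge / catch from top: dark pieces
p2,d2,W2=snap("top","t9")
for r in legs(p2): print(r)
for box,lab in(((180,243,210,262),"catch"),((185,135,210,158),"post")):
    k=np.zeros((400,640),bool);k[box[1]:box[3],box[0]:box[2]]=1; k&=(p2.max(2)<70)
    Q=W2[k];print(lab,len(Q),np.percentile(Q,[5,50,95],0).round().tolist())
both=np.hstack([p[150:330,150:400]]);cv2.imwrite("pics/s9c.png",cv2.resize(cv2.cvtColor(p[70:330,150:450],cv2.COLOR_RGB2BGR),None,fx=2.3,fy=2.3,interpolation=cv2.INTER_CUBIC))
print(manip.sense()["tool_pos"],manip.sense()["joint_pos"].round())
E
```

```text
bar 468 [594. 279. 243.] [ 0.02  -0.011  1.   ] [512. 270.  95.] [605. 312. 377.]
100 27 [596. 278. 104.]
140 38 [595. 280. 139.]
180 37 [599. 278. 181.]
220 39 [597. 279. 222.]
260 33 [597. 278. 260.]
300 43 [595. 277. 300.]
340 45 [596. 278. 342.]
380 22 [595. 278. 374.]
catch 153 [[288.0, 33.0, 506.0], [294.0, 44.0, 829.0], [310.0, 154.0, 844.0]]
post 97 [[582.0, 275.0, 12.0], [583.0, 295.0, 62.0], [593.0, 305.0, 88.0]]
[ 414.84761899 -334.84258761  218.12894379] [-47.  17. -14.  59.  -0.  49.]
```

View pics/s9c.png

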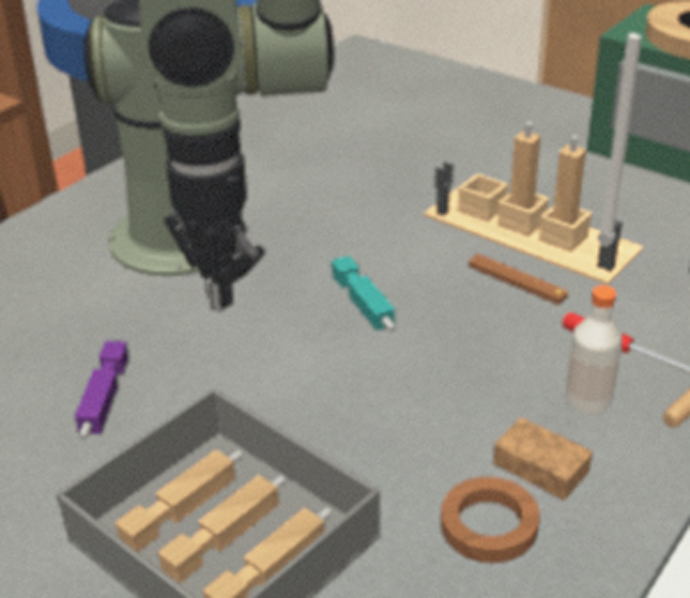

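All three rejects lie in the bin, both sound legs stand in cups 1 and 2, and the bar is upright at about (594,282). Next I'll get behind the bar.

Call:
{"op": "move_arm", "data": {"motion": [[[0,0,-9],-7,0],[[0,0,-9],-7,0],[[0,0,-9],-7,0],[[0,0,-9],-7,0],[[0,0,-9],-7,0],[[0,0,-9],-7,0],[[0,0,-9],-7,0],[[0,0,-9],-7,0],[[0,0,-9],-7,0],[[0,0,-9],-7,0]]}}

```text
time_s: 57.25
tool_pos: [413.5, -335.9, 305.5]
tool_rot: [[-0.904, 0.427, -0.001], [0.427, 0.904, 0.001], [0.001, 0.0, -1.0]]
contact_force: [-0.3, -0.6, 0.3]
opening: 0.1
gripper_force: 0.0
```

Call:
{"op": "move_arm", "data": {"motion": [[[0,0,0],-7,0],[[0,0,0],-7,0],[[0,0,0],-7,0],[[0,0,0],-2.9,0],[[-15,32.5,0],0,0],[[-15,32.5,0],0,0],[[-15,32.5,0],0,0],[[-15,32.5,0],0,0],[[-15,32.5,0],0,0],[[-15,32.5,0],0,0]]}}

```text
time_s: 58.08
tool_pos: [510.0, -142.1, 305.2]
tool_rot: [[-1.0, 0.03, -0.001], [0.03, 1.0, -0.0], [0.001, -0.0, -1.0]]
contact_force: [0.7, -1.1, -0.4]
opening: 0.3
gripper_force: 0.0
```

Call:
{"op": "move_arm", "data": {"motion": [[[-15,32.5,0],0,0],[[-15,32.5,0],0,0],[[-15,32.5,0],0,0],[[-15,32.5,0],0,0],[[-15,32.5,0],0,0],[[-15,32.5,0],0,0],[[-15,32.5,0],0,0],[[-15,32.5,0],0,0],[[0,0,0],0,0],[[0,0,0],0,0]]}}

```text
time_s: 58.92
tool_pos: [637.5, 114.7, 304.0]
tool_rot: [[-1.0, 0.026, -0.002], [0.026, 1.0, -0.001], [0.002, -0.001, -1.0]]
contact_force: [-0.6, -0.9, -0.1]
opening: 0.3
gripper_force: 0.0
```

Call:
{"op": "move_arm", "data": {"motion": [[[-2,32.5,0],0,0],[[-2,32.5,0],0,0],[[-2,32.5,0],0,0],[[-2,32.5,0],0,0],[[-2,32.5,0],0,0],[[0,0,0],0,0],[[0,0,0],0,0],[[0,0,0],0,0],[[0,0,0],0,0],[[0,0,0],0,0]]}}

```text
time_s: 59.75
tool_pos: [651.9, 274.1, 306.2]
tool_rot: [[-1.0, 0.031, 0.0], [0.031, 1.0, -0.0], [-0.0, -0.0, -1.0]]
contact_force: [0.1, -0.9, 0.9]
opening: -0.1
gripper_force: 0.0
```

```bash
python3 - <<'E'
from h import *
p,d,W=snap("scene","s10");cv2.imwrite("pics/s10c.png",cv2.resize(cv2.cvtColor(p[20:200,330:530],cv2.COLOR_RGB2BGR),None,fx=3.3,fy=3.3,interpolation=cv2.INTER_CUBIC))
E
```

```text
(no output)
```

View pics/s10c.png

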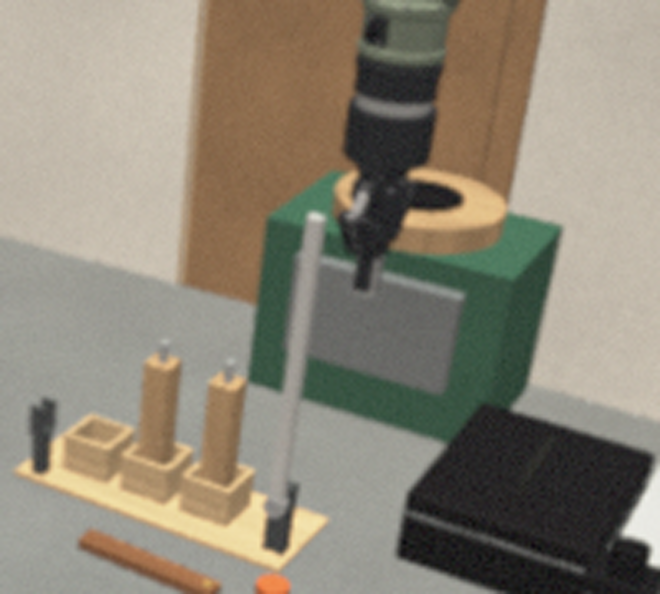

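Call:
{"op": "move_arm", "data": {"motion": [[[14,5,0],0,0],[[14,0,0],0,0],[[14,0,0],0,0],[[13,0,1.3],0,0],[[13,0,1.3],0,0],[[13,0,1.3],0,0],[[13,0,1.3],0,0],[[13,0,1.3],0,0],[[0,0,0],0,0],[[0,0,0],0,0]]}}

```text
time_s: 60.63
tool_pos: [544.7, 283.6, 300.1]
tool_rot: [[-1.0, 0.029, 0.001], [0.029, 1.0, 0.0], [-0.001, 0.0, -1.0]]
contact_force: [1.3, -0.1, 0.1]
opening: -0.4
gripper_force: 0.0
```

```bash
cat >> h.py <<'E'
def bar():
    p,d,W=snap("scene"); m=(W[...,1]>262)&(W[...,1]<296)&(W[...,2]>62)&(W[...,0]<610)&(W[...,0]>270)
    m&=(p.astype(int).max(2)-p.min(2)<25)&(p.max(2)>85)
    P=W[m]; c=P.mean(0); a=np.linalg.svd(P-c)[2][0]; a*=-np.sign(a[0]) if abs(a[0])>.05 else np.sign(a[2]); print("bar",len(P),c.round(),"deg",np.degrees(np.arctan2(a[2],-a[0])).round(1),P.min(0).round(),P.max(0).round())
E
python3 - <<'E'
from h import *
bar()
E
```

```text
bar 733 [555. 278. 286.] deg 90.7 [299. 262.  62.] [609. 296. 612.]
```

Call:
{"op": "move_arm", "data": {"motion": [[[12.2,0,4.7],0,0],[[12.2,0,4.7],0,0],[[12.2,0,4.7],0,0],[[12.2,0,4.7],0,0],[[12.2,0,4.7],0,0],[[10.6,0,7.7],0,0],[[10.6,0,7.7],0,0],[[10.6,0,7.7],0,0],[[10.6,0,7.7],0,0],[[10.6,0,7.7],0,0]]}}

```text
time_s: 61.52
tool_pos: [431.8, 287.3, 237.3]
tool_rot: [[-1.0, 0.029, 0.001], [0.029, 1.0, 0.0], [-0.001, 0.0, -1.0]]
contact_force: [1.6, -0.4, 0.1]
opening: 0.2
gripper_force: 0.3
```

```bash
sed -i 's/(W\[...,2\]>62)&(W\[...,0\]<610)/(W[...,2]>62)\&(W[...,2]<385)\&(W[...,0]<610)/' h.py
python3 - <<'E'
from h import *
bar()
p,d,W=snap("scene","s11");cv2.imwrite("pics/s11c.png",cv2.resize(cv2.cvtColor(p[40:200,330:490],cv2.COLOR_RGB2BGR),None,fx=3.5,fy=3.5,interpolation=cv2.INTER_CUBIC))
E
```

```text
bar 578 [486. 282. 181.] deg 45.5 [300. 268.  62.] [607. 296. 296.]
```

View pics/s11c.png

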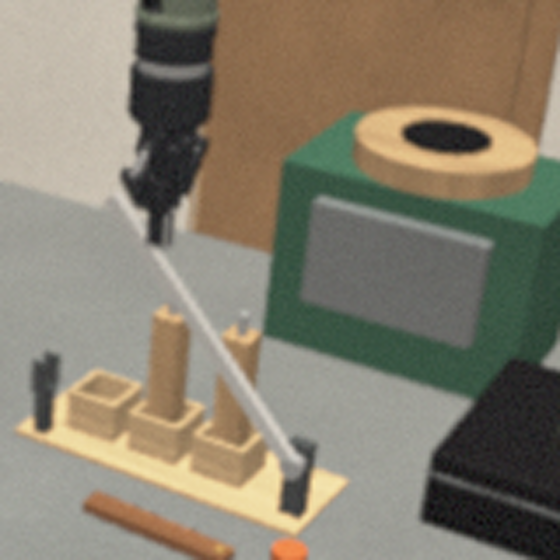

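Call:
{"op": "move_arm", "data": {"motion": [[[8.2,0,10.1],0,0],[[8.2,0,10.1],0,0],[[8.2,0,10.1],0,0],[[8.2,0,10.1],0,0],[[8.2,0,10.1],0,0],[[5.3,0,11.9],0,0],[[5.3,0,11.9],0,0],[[5.3,0,11.9],0,0],[[5.3,0,11.9],0,0],[[5.3,0,11.9],0,0]]}}

```text
time_s: 62.45
tool_pos: [365.2, 289.8, 127.5]
tool_rot: [[-1.0, 0.029, 0.002], [0.029, 1.0, 0.001], [-0.002, 0.001, -1.0]]
contact_force: [0.3, 0.0, -0.3]
opening: -0.3
gripper_force: 0.2
```

```bash
python3 - <<'E'
from h import *
bar()
E
```

```text
bar 660 [435. 281. 161.] deg 51.8 [293. 262.  63.] [606. 296. 385.]
```

Call:
{"op": "move_arm", "data": {"motion": [[[2,0,8],0,0],[[2,0,8],0,0],[[2,0,8],0,0],[[2,0,8],0,0],[[2,0,8],0,0],[[0,0,6],0,0],[[0,0,5],0,0],[[0,0,3],0,0],[[0,0,0],0,0],[[0,0,0],0,0]]}}

```text
time_s: 63.33
tool_pos: [353.3, 289.6, 73.3]
tool_rot: [[-1.0, 0.028, -0.0], [0.028, 1.0, -0.0], [0.0, -0.0, -1.0]]
contact_force: [0.3, 0.2, -0.4]
opening: -0.3
gripper_force: 0.0
```

```bash
python3 - <<'E'
from h import *
bar()
E
```

```text
bar 706 [426. 279. 170.] deg 64.4 [281. 262.  62.] [609. 296. 385.]
```

```bash
cat >> h.py <<'E'
def bar2():
    p,d,W=snap("scene"); m=(W[...,1]>268)&(W[...,1]<298)&(W[...,2]>35)&(W[...,2]<180)&(W[...,0]<580)&(W[...,0]>280)
    m&=(p.astype(int).max(2)-p.min(2)<25)&(p.max(2)>110)
    for x in range(290,580,30):
        Q=W[m&(abs(W[...,0]-x)<12)]
        if len(Q): print(x,len(Q),np.median(Q,0).round(),Q[:,2].min().round(),Q[:,2].max().round())
E
python3 - <<'E'
from h import *
bar2()
E
```

```text
290 27 [296. 285.  86.] 35.0 94.0
320 29 [320. 285.  87.] 74.0 96.0
350 30 [349. 281.  86.] 74.0 125.0
380 27 [380. 283.  84.] 77.0 89.0
410 29 [410. 283.  82.] 71.0 87.0
440 28 [441. 282.  81.] 70.0 85.0
470 31 [470. 281.  78.] 67.0 83.0
500 31 [500. 280.  76.] 64.0 84.0
530 34 [530. 281.  74.] 64.0 81.0
560 33 [560. 280.  73.] 63.0 80.0
```

Call:
{"op": "move_arm", "data": {"motion": [[[0,0,3],0,0],[[0,0,3],0,0],[[0,0,3],0,0],[[0,0,2],0,0],[[0,0,1],0,0],[[0,0,1],0,0],[[0,0,0],0,0],[[0,0,0],0,0],[[0,0,0],0,0],[[0,0,0],0,0]]}}

```text
time_s: 64.27
tool_pos: [353.3, 289.6, 60.4]
tool_rot: [[-1.0, 0.028, 0.0], [0.028, 1.0, -0.0], [-0.0, 0.0, -1.0]]
contact_force: [-0.1, 0.1, -0.3]
opening: 0.3
gripper_force: 0.0
```

Call:
{"op": "move_arm", "data": {"motion": [[[0,0,1],0,0],[[0,0,0],0,0],[[0,0,1],0,0],[[0,0,0],0,0],[[0,0,0],0,0],[[0,0,0],0,0],[[0,0,0],0,0],[[0,0,0],0,0],[[0,0,0],0,0],[[0,0,0],0,0]]}}

```text
time_s: 65.1
tool_pos: [353.5, 289.8, 59.4]
tool_rot: [[-1.0, 0.028, 0.001], [0.028, 1.0, 0.0], [-0.001, 0.0, -1.0]]
contact_force: [-2.6, -1.2, 12.0]
opening: -0.5
gripper_force: 6.4
```

```bash
python3 - <<'E'
from h import *
bar2()
E
```

```text
290 18 [291. 284.  68.] 45.0 77.0
320 25 [324. 284.  72.] 62.0 77.0
350 26 [349. 281.  74.] 60.0 106.0
380 25 [380. 282.  72.] 62.0 78.0
410 27 [409. 282.  71.] 63.0 77.0
440 30 [440. 283.  73.] 61.0 76.0
470 33 [470. 281.  71.] 61.0 77.0
500 31 [501. 282.  71.] 60.0 78.0
530 32 [531. 280.  73.] 61.0 76.0
560 33 [559. 280.  71.] 61.0 76.0
```

Call:
{"op": "move_arm", "data": {"motion": [[[0,0,0.8],0,0],[[0,0,0],0,0],[[0,0,0],0,0],[[0,0,0],0,0],[[0,0,-5],0,0],[[0,0,-15],0,0],[[0,0,-30],0,0],[[0,0,-35],0,0],[[0,0,-35],0,0],[[0,0,-35],0,0]]}}

```text
time_s: 65.98
tool_pos: [352.8, 289.4, 214.1]
tool_rot: [[-1.0, 0.028, -0.0], [0.028, 1.0, -0.0], [0.0, -0.0, -1.0]]
contact_force: [0.0, -0.5, -0.8]
opening: -0.1
gripper_force: 0.0
```

Call:
{"op": "move_arm", "data": {"motion": [[[0,-25,-15],0,0],[[0,-25,-15],0,0],[[0,-25,0],0,0],[[0,-25,0],0,0],[[0,-25,0],0,0],[[0,-25,0],0,0],[[0,0,0],0,0],[[0,0,0],0,0],[[0,0,0],0,0],[[0,0,0],0,0]]}}

```text
time_s: 66.82
tool_pos: [349.1, 140.3, 242.6]
tool_rot: [[-1.0, 0.027, 0.0], [0.027, 1.0, 0.0], [-0.0, 0.0, -1.0]]
contact_force: [-0.3, -0.7, -0.1]
opening: -0.2
gripper_force: 0.0
```

```bash
python3 - <<'E'
from h import *
bar2()
held(427,335,zlo=80,zhi=200,r=50);held(503,335,zlo=80,zhi=200,r=50)
p,d,W=snap("scene","s12");cv2.imwrite("pics/s12c.png",cv2.resize(cv2.cvtColor(p[90:370,160:450],cv2.COLOR_RGB2BGR),None,fx=2.1,fy=2.1,interpolation=cv2.INTER_CUBIC))
E
```

```text
290 22 [293. 283.  68.] 40.0 87.0
320 25 [320. 285.  71.] 61.0 75.0
350 27 [350. 286.  72.] 62.0 77.0
380 29 [381. 282.  71.] 62.0 78.0
410 32 [411. 284.  72.] 61.0 77.0
440 28 [442. 281.  72.] 63.0 79.0
470 29 [472. 281.  72.] 63.0 75.0
500 34 [502. 280.  71.] 62.0 79.0
530 33 [530. 281.  71.] 60.0 78.0
560 33 [559. 281.  72.] 61.0 77.0
scene 192 c [435. 319. 123.] axis [0.006 0.01  1.   ] tilt 89.3 ext [-43.  41.] min [419. 309.  81.] max [446. 337. 164.]
scene 201 c [510. 318. 124.] axis [0.008 0.045 0.999] tilt 87.3 ext [-43.  40.] min [495. 307.  81.] max [522. 333. 165.]
```

View pics/s12c.png

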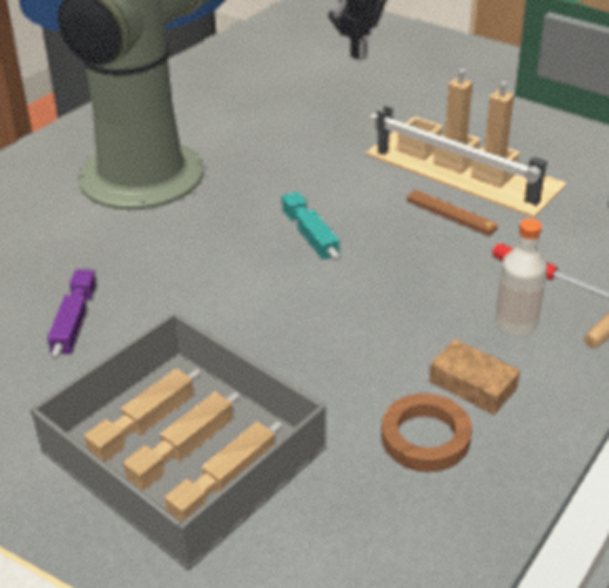

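The picture shows the bar level in its catch from crop (375,115) to (535,170). Both sound legs stand upright, three rejects lie in the bin, and the bystanders haven't moved.

```bash
python3 -c "
from rig import manip
print(manip.hand_in())"
```

```text
the job is handed in; nothing more can be done
None
```

I handed the job in at about 67 s: the three grooved legs lie in the grey bin, the two sound legs stand bolt up in cups 1 and 2, the drop bar is down level in its catch, and everything else looks untouched in the last picture.

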